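# Unload the vibratory finisher's catch tray and make the machine ready

## Robot

A 6-joint arm with a two-finger parallel gripper is mounted at the origin on a cart in front of the work surface, level with it; the furniture and walls round the work are solid. World frame = base frame: x ahead of the robot, y to its left, z up, the work surface at z = 0. Lengths are in mm, angles in rad, forces in N, time in s.
With the tool pointing down it reaches from about 300 to 775 mm from the base axis. Payload 14.6 kg.
Tool frame: the origin (TCP) lies at the centre of the arm's flange, where the gripper is bolted on; the fingertips stand 199 mm ahead of it and the grasp point (between the pads) lies 180 mm ahead of it; z points along the fingers, y is the line along which they close (so a half turn about z gives the same grasp; the last joint's range is limited). The gripper opens to 94 mm and grips with 3 to 60 N. Pads are 16 mm wide; open, the fingers measure 119 mm over their backs; the gripper's body (75 mm by 177 mm) begins 78 mm behind the grasp point.
Start: joints at [-1.295, 0.3, 1.521, -0, 1.321, -0.067], TCP at [184.862, -517.993, 404.646] pointing down, gripper open.
Joint ranges: [-3.03, 3.03], [-0.79, 2.21], [0.23, 2.52], [-1.04, 4.18], [0, 3.07], [-2.55, 2.55]. Speed limits (rad/s): [2.22, 2.22, 2.57, 3.14, 3.14, 3.14].

## Interface

Orientations are given as [roll, pitch, yaw] about the fixed x, y, z axes, in that order (R = Rz(yaw) Ry(pitch) Rx(roll)).
In Python, from cell import manip, optics, workorder gives the robot as it stands.
- The arm moves only by the tool step_arm, never from a script. Its argument "increments" is a list that holds one entry, the list of rows, each a list of 7 numbers: the turn, a rotation vector about the tool's x, y, z as a fraction of full scale, then the shift along the tool's x, y, z as a fraction of full scale, then the closure, from -1 (fully open) to 1 (shut). In form: [[[wx, wy, wz, tx, ty, tz, fingers], ...]]. A call has 1 to 5 rows; each row shifts and turns the commanded pose from where the row before left it, along the tool's axes as they then stand; what a row does not reach is not made up. Full scale, the value 1, is 40 mm for a shift and 45 degrees for a turn. A row lasts 1/10 s, in which the tool goes at most 50 mm and 8.59 degrees, less where a joint would pass 70% of its speed; a pose out of reach is approached as far as the arm can. A call with a number of a shift or a turn outside -1 to 1 is refused whole. A call with a gripper value outside its range is refused whole. The fingers move at their own pace and stop on an object; "newtons" is the grip in N (left out, the last holds). Time passes only in rows, so rows that do not move let the fingers close. It gives the time, the measured TCP pose, the force, the opening and the grip force at its end, in the units of the state.
- manip.read_state(): the state, without advancing time (a new reading comes with each control period).
- optics.camera(name): name is "scene" or "top" or "wrist"; returns a dict with "frame" (480x640x3 uint8, red, green, blue), "range_z" (480x640 float32, mm along the optical axis (not along the pixel's ray), 0 where there is no reading), "mtx" (3x3 intrinsics, pixels), "distortion" ([k1, k2, p1, p2, k3] as OpenCV has them; the pictures are not rectified), "cam_to_world" (4x4, takes a point from camera to world coordinates). Camera axes: x right, y down, z forward; pixel columns grow to the right and rows downward; lengths in mm; the calibration is good to about 2 mm. A picture is of the moment at which its call begins.
- workorder.sign_off(): hands the job in; it is judged then, once.
The state is a dict: "clock": time; "joints": joint angles; "qd": joint speeds; "effort": joint torques, N m; "eef_pos": TCP position; "eef_rot": TCP orientation; "wrist_force": force on the tool from outside, world axes, zero at the start; "moment": the same for the moment, N m; "finger_gap": finger opening in mm; "finger_force": force on a finger pad.
Only numpy, scipy, OpenCV 4.12 (cv2) and the standard library are available. Lean on these libraries where they do the work, as an engineer would, in place of code of your own. Each camera call takes 0.05 s, during which the arm holds its last target. There are 200 camera calls.

## Task

The finishing machine has discharged its batch. Slide its loaded catch tray along the runway, without lifting it, from under the chute to the unloading station, put every casting into the grey tote so that they lie on its floor in one layer, and then slide the empty tray fully back under the chute. Also refit the orange cover on the bowl, with both its ears down over the alignment pegs and flat on the rim (this may be done at any time); leave the other things on the bench where they are.

Things in the scene. Friction and masses are not known exactly. Their poses are not given: they have to be found in the camera images.
- finisher: Bench vibratory finishing machine, fixed: blue plinth 160x170 mm, grey bowl 164 mm across, rim 170 mm above the bench; in front of it a steel discharge chute and, on the bench, an aluminium runway for the catch tray. Origin on the bench under the bowl's centre; x points away from the runway, y along the runway from the chute station to the unloading station, z up.
- chute_mouth (a point): Middle of the lower lip of the steel discharge chute (90 mm wide, side walls 30 mm), 88 mm above the bench, over the tray at the chute station; from here the chute rises towards the bowl, its side walls up to 155 mm above the bench.
- peg_left (a point): Foot of the alignment peg on the rim's lug at the finisher's +y side, 99 mm from the bowl's centre, 170 mm above the bench. Peg 8 mm thick, 18 mm high, its upper 9 mm tapering to 2.4 mm.
- peg_right (a point): Foot of the same kind of alignment peg at the finisher's -y side, 99 mm from the bowl's centre.
- chute_station (a point): Centre of the chute station on the runway bed (3 mm above the bench, yellow corner marks), 181 mm in front of the bowl's centre: the tray's origin when fully home. Axes as the finisher. The runway has a lip 13 mm high all round; it is 198 mm wide inside (4 mm play each side of the tray), and its ends stop the tray 4 mm beyond each station.
- unload_station (a point): Centre of the unloading station on the runway bed, marked by yellow corners, 206 mm along +y from the chute station, clear of the chute. The catch tray's origin is here when it is fully out.
- cover_seat (a point): Centre of the bowl's rim, 170 mm above the bench. The cover's origin is here when it is seated. Axes as the finisher.
- catch_tray: Loose green open tray, 190 mm (x) by 194 mm (y), walls 26 mm high and 3 mm thick, floor 3 mm, 0.5 kg, standing on the runway bed and sliding on it (a pull of about 5 to 10 N). Origin at the centre of its underside; its axes start parallel to the finisher's. A steel bow handle stands out from its +y end.
- tray_handle (a point): Middle of the tray's handle bar: a round bar 12 mm thick and 92 mm long between its two arms, running along the tray's x; it lies 137 mm from the tray's origin along +y and 40 mm above its underside. There are 34 mm free between the bar and the tray's end wall.
- casting_0: Aluminium casting (two-bolt flange housing), 0.14 kg: a flange 46 mm (x) by 80 mm (y) and 8 mm thick with an upright round boss 34 mm in diameter on its centre, total height 50 mm. Origin at the centre of the flange's underside, z along the boss. Four to six of casting_0 to casting_5 are present; they start upright in the catch tray.
- casting_1: Aluminium casting (two-bolt flange housing), 0.14 kg: a flange 46 mm (x) by 80 mm (y) and 8 mm thick with an upright round boss 34 mm in diameter on its centre, total height 50 mm. Origin at the centre of the flange's underside, z along the boss. Four to six of casting_0 to casting_5 are present; they start upright in the catch tray.
- casting_2: Aluminium casting (two-bolt flange housing), 0.14 kg: a flange 46 mm (x) by 80 mm (y) and 8 mm thick with an upright round boss 34 mm in diameter on its centre, total height 50 mm. Origin at the centre of the flange's underside, z along the boss. Four to six of casting_0 to casting_5 are present; they start upright in the catch tray.
- casting_3: Aluminium casting (two-bolt flange housing), 0.14 kg: a flange 46 mm (x) by 80 mm (y) and 8 mm thick with an upright round boss 34 mm in diameter on its centre, total height 50 mm. Origin at the centre of the flange's underside, z along the boss. Four to six of casting_0 to casting_5 are present; they start upright in the catch tray.
- casting_4: Aluminium casting (two-bolt flange housing), 0.14 kg: a flange 46 mm (x) by 80 mm (y) and 8 mm thick with an upright round boss 34 mm in diameter on its centre, total height 50 mm. Origin at the centre of the flange's underside, z along the boss. Four to six of casting_0 to casting_5 are present; they start upright in the catch tray.
- casting_5: Aluminium casting (two-bolt flange housing), 0.14 kg: a flange 46 mm (x) by 80 mm (y) and 8 mm thick with an upright round boss 34 mm in diameter on its centre, total height 50 mm. Origin at the centre of the flange's underside, z along the boss. Four to six of casting_0 to casting_5 are present; they start upright in the catch tray.
- bowl_cover: Loose orange cover of the bowl: disc 166 mm in diameter, 16 mm high at the middle, flat below, 0.35 kg, with two steel ears 34x34x6 mm at y = -99 and +99 mm, each with a 12 mm hole for an alignment peg (hole centres on y). Origin at the centre of its underside. The same after half a turn, so it fits the pegs either way round. Starts flat on the bench to the left of the machine.
- cover_handle (a point): Middle of the cover's black handle bar: a round bar 14 mm thick and 90 mm long along the cover's y, 48 mm above the cover's underside on its centre; 25 mm free under the bar.
- tote: Grey open stacking tote, 300 mm (x) by 200 mm (y) outside at the rim, 65 mm high, fixed. Origin at the centre of its underside.
- tote_floor (a point): Centre of the tote's inner floor, 3 mm above the bench; the floor measures 282 mm (x) by 182 mm (y). Axes as the tote.
- jar_screws: Bystander, loose: clear jar of screws with grey lid, 80x85x97 mm; origin under its centre.
- tape_measure: Bystander, loose: yellow tape measure, 36x82x64 mm; origin under its centre.

How it is judged:
By the outcome, as a careful person would: the job done as asked, in the order asked, and still so for the second after the job is handed in, with the robot touching nothing.
Of casting_0, casting_1, casting_2, casting_3, casting_4, casting_5 only 4 to 6 are there at a start; the rules pass over those that are not, and their reading is None.
At some moment in a run one of bowl_cover, casting_0, casting_1, casting_2, casting_3, casting_4, casting_5 may be knocked a few centimetres aside while the robot is not near it.
Once in a run the grip may slacken for a moment while it holds something.
It also fails if it takes over 210 s, if anything falls off the work surface, if the arm or the gripper's body presses on something with over 40 N, if the wrist force passes 120 N, or if a joint passes its speed limit or range.

## Working session

There is one attempt and no reset: what is moved stays moved. The work goes in short steps, Python scripts to look and compute and a tool call to move; the robot and the scene stay as the last step left them, time stands still between calls to the robot, and variables do not carry over. Pictures are saved under pics/ and viewed, at most 14 in all, crops included, and the job is handed in when it is done.

Besides the shell and the picture viewer there is one more tool, called as a command line: name --argument value ..., lists and objects as JSON in quotes. step_arm: Moves the arm, as the interface text tells. Its arguments: {"type":"object","properties":{"increments":{"type":"array","items":{"type":"array","items":{"type":"array","items":{"type":"number"}}}},"newtons":{"type":"number"}},"required":["increments"]}

```bash
ls; mkdir -p pics
cat > h.py <<'E'
import numpy as np, cv2
from cell import manip, optics, workorder
from scipy.spatial.transform import Rotation as R
def snap(n,f=None):
    c=optics.camera(n)
    if f: cv2.imwrite('pics/'+f,c['frame'][:,:,::-1])
    return c
def cloud(c):
    h,w=c['range_z'].shape
    u,v=np.meshgrid(np.arange(w),np.arange(h))
    p=cv2.undistortPoints(np.stack([u,v],-1).reshape(-1,1,2).astype(np.float64),c['mtx'],c['distortion']).reshape(h,w,2)
    z=c['range_z']; P=np.stack([p[...,0]*z,p[...,1]*z,z],-1)
    T=c['cam_to_world']; W=P@T[:3,:3].T+T[:3,3]; W[z==0]=np.nan
    return W
E
python3 - <<'E'
from h import *
print(manip.read_state())
for n in ('top','scene','wrist'):
    c=snap(n,n+'0.png'); np.savez('/tmp/'+n+'0.npz',W=cloud(c),f=c['frame']); print(n,c['cam_to_world'].round(2).tolist(),c['mtx'].round(0).tolist())
E
```

```text
pics
{'clock': 0.0, 'joints': array([-1.29457463e+00,  3.00474083e-01,  1.52159467e+00, -1.55821377e-05,
        1.32069467e+00, -6.65732064e-02]), 'qd': array([-0.0013293 ,  0.00103761,  0.00111872, -0.00166666,  0.00043136,
        0.00041547]), 'effort': array([ 1.08571785e-03, -5.31812489e+01, -3.52735698e+01,  7.09031126e-02,
        2.44477938e-02, -1.05477916e-04]), 'eef_pos': array([ 184.86694767, -517.96318074,  404.07880831]), 'eef_rot': array([-3.14042347e+00, -6.28249970e-05,  3.42798729e-01]), 'wrist_force': array([-1.13910659, -0.02950571, -0.00402578]), 'moment': array([ 0.0278398 , -0.01500808, -0.05841416]), 'finger_force': 0.0, 'finger_gap': 94.04316781081451}
top [[-0.03, -0.99, 0.11, 413.5], [-1.0, 0.03, 0.03, -37.52], [-0.03, -0.11, -0.99, 1205.63], [0.0, 0.0, 0.0, 1.0]] [[482.0, 0.0, 324.0], [0.0, 482.0, 240.0], [0.0, 0.0, 1.0]]
scene [[-0.81, -0.38, 0.44, -252.02], [-0.58, 0.53, -0.61, 1077.59], [0.0, -0.76, -0.66, 1293.13], [0.0, 0.0, 0.0, 1.0]] [[609.0, 0.0, 325.0], [0.0, 609.0, 232.0], [0.0, 0.0, 1.0]]
wrist [[0.34, -0.92, -0.22, 246.72], [-0.94, -0.33, -0.08, -495.26], [-0.0, 0.23, -0.97, 382.97], [0.0, 0.0, 0.0, 1.0]] [[409.0, 0.0, 322.0], [0.0, 409.0, 243.0], [0.0, 0.0, 1.0]]
```

View pics/top0.png

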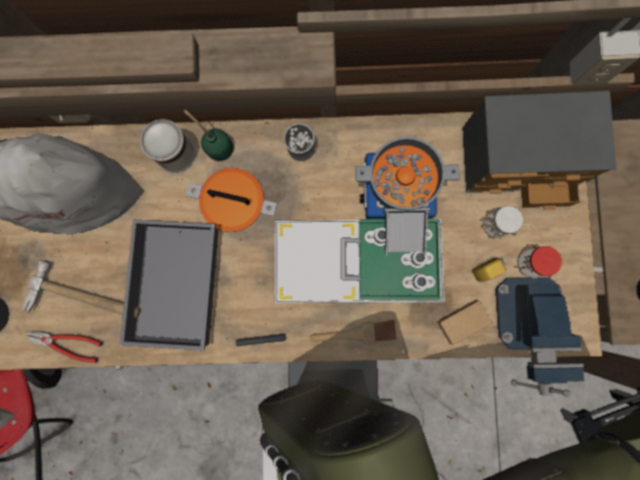

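View pics/scene0.png

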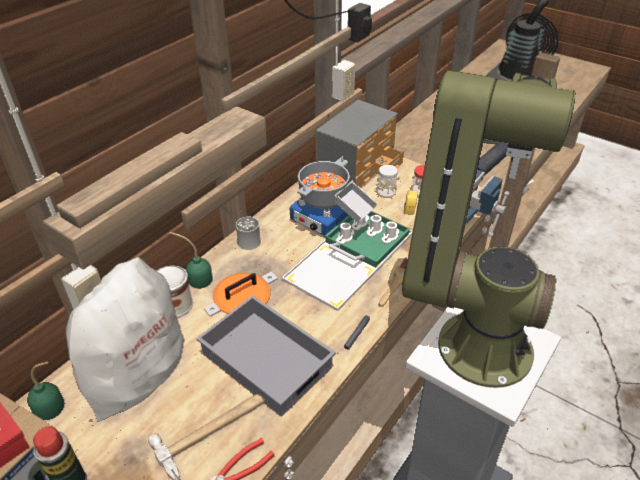

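The top view shows the cover at (232,200), the bowl at (407,175), the tray with three or four visible castings at (380–440,235–283), and the tote at (170,285). The scene view agrees. Next I measure them.

```bash
cat > m.py <<'E'
from h import *
import sys
def rect(P): return [np.round(x,1) for x in cv2.minAreaRect(P[:,:2].astype(np.float32))]
for n in ('top','scene'):
    d=np.load('/tmp/'+n+'0.npz'); W=d['W']; f=d['f']; hsv=cv2.cvtColor(f,cv2.COLOR_RGB2HSV)
    H,S,V=[hsv[...,i].astype(int) for i in range(3)]
    x,y,z=W[...,0],W[...,1],W[...,2]
    box=lambda a,b,c,e,g,h:(x>a)&(x<b)&(y>c)&(y<e)&(z>g)&(z<h)
    print(n)
    org=(H<18)&(S>180)&(V>120)
    for nm,m in dict(cover=org&(y>100)&box(300,700,100,400,2,25), coverh=(V<50)&box(450,650,120,320,30,70),
        green=(H>60)&(H<90)&(S>100)&box(250,600,-350,0,0,60),
        handle=box(330,450,-95,-20,35,55), toteRim=box(200,600,200,520,58,72), totef=box(200,600,200,520,-5,12)&(S<60)&(V<150),
        yel=(H>20)&(H<35)&(S>140)&box(250,520,-150,200,-5,12), rim=box(480,750,-330,-60,160,177),peg=box(480,750,-330,-60,179,200),
        chute=box(380,520,-260,-100,75,150)&(S<60), boss=box(250,520,-320,-80,46,65)).items():
        P=W[m]; 
        if len(P)<3: print(nm,len(P)); continue
        print(nm,len(P),'rect',*rect(P),'zmed',np.median(P[:,2]).round(1),'bb',P.min(0).round(0),P.max(0).round(0))
        if nm in('boss','peg','yel','handle'):
            k,l,st,c=cv2.connectedComponentsWithStats(m.astype(np.uint8))
            for i in range(1,k):
                if st[i,4]>3: print('   ',st[i,4],c[i].round(0),W[l==i].mean(0).round(1),np.ptp(W[l==i],axis=0).round(0))
E
python3 m.py
```

```text
top
cover 2074 rect [638.1 229.5] [158.9 123.7] 89.9 zmed 12.9 bb [576. 150.   2.] [700. 309.  23.]
coverh 71 rect [575.7 268.8] [ 96.  203.3] 62.4 zmed 51.0 bb [463. 181.  30.] [649. 319.  57.]
green 560 rect [ 523.9 -173.9] [142.2 168.3] 4.5 zmed 6.0 bb [ 447. -263.    0.] [591. -94.  36.]
handle 42 rect [445.6 -60.3] [33.8  7.2] 89.3 zmed 42.7 bb [442. -77.  36.] [449. -43.  51.]
    42 [347. 278.] [446.3 -58.   42.5] [ 7. 34. 15.]
toteRim 1757 rect [447.3 398.1] [262.3 301. ] 86.0 zmed 63.9 bb [290. 257.  58.] [600. 519.  72.]
totef 7715 rect [408.6 349.3] [309.9 352.2] 84.7 zmed 2.4 bb [246. 203.  -5.] [598. 520.  12.]
yel 40 rect [412.8  18.4] [181.7  22.3] 89.3 zmed 4.2 bb [401. -73.  -3.] [425. 109.   8.]
    22 [283. 295.] [409.9 101.9   3.8] [22. 23. 11.]
    13 [353. 293.] [409.4 -71.4   3.6] [22.  6.  4.]
    5 [347. 297.] [401.1 -57.    3.8] [ 0. 10.  5.]
rim 1193 rect [ 669.4 -193.9] [194.8 164.1] 50.5 zmed 169.3 bb [ 588. -307.  160.] [750. -80. 176.]
peg 20 rect [ 667.8 -193.4] [205.6   5.6] 89.4 zmed 182.9 bb [ 664. -296.  179.] [672. -91. 190.]
    12 [454. 170.] [ 
[... 1087 characters left out ...]
397. -73.  -5.] [427. 114.   9.]
    14 [369. 270.] [405.8 -62.7   2.5] [23. 27. 14.]
    14 [336. 303.] [410.3 105.7   3.1] [25. 23.  8.]
rim 517 rect [ 665.9 -186.9] [169.8 185.5] 41.7 zmed 167.6 bb [ 582. -306.  160.] [750. -70. 177.]
peg 8 rect [ 666.5 -187.3] [208.4   5.3] 88.9 zmed 183.5 bb [ 662. -292.  180.] [671. -83. 189.]
    5 [342. 158.] [ 664.7 -286.   184. ] [ 5. 12.  7.]
chute 196 rect [ 506.3 -184.7] [27.3 99.5] 0.5 zmed 97.6 bb [ 492. -235.   81.] [ 520. -135.  126.]
boss 133 rect [ 460.5 -227.6] [91.1 42.8] 3.2 zmed 53.3 bb [ 415. -250.   46.] [ 506. -205.   63.]
    65 [376. 219.] [ 488.4 -226.3   53. ] [34. 40. 14.]
    68 [391. 226.] [ 432.1 -226.3   53.7] [34. 41. 17.]
```

```bash
cat > m2.py <<'E'
from h import *
from scipy.optimize import least_squares
def comps(W,m,mn=4):
    k,l,st,c=cv2.connectedComponentsWithStats(m.astype(np.uint8))
    for i in range(1,k):
        if st[i,4]>=mn:
            P=W[l==i]; print('   ',st[i,4],c[i].round(0),P.mean(0).round(1),'bb',P.min(0).round(0),P.max(0).round(0))
for n in ('top','scene'):
    d=np.load('/tmp/'+n+'0.npz'); W=d['W']; f=d['f']; hsv=cv2.cvtColor(f,cv2.COLOR_RGB2HSV)
    H,S,V=[hsv[...,i].astype(int) for i in range(3)]
    x,y,z=W[...,0],W[...,1],W[...,2]
    box=lambda a,b,c,e,g,h:(x>a)&(x<b)&(y>c)&(y<e)&(z>g)&(z<h)
    print(n)
    for nm,m in dict(cover=(H<18)&(S>150)&box(500,760,120,340,4,25), coverh=box(580,680,150,290,42,60),ears=(S<70)&box(500,760,100,350,3,12)&(V>120),
        handle=box(400,560,-80,-25,38,60), toteRim=box(250,640,240,490,57,72), totef=box(260,640,240,490,-2,8)&(S<60)&(V<130),
        tray=box(370,615,-300,-70,20,33),
        yel=(H>20)&(H<35)&(S>120)&box(360,640,-150,140,-5,14), peg=box(580,750,-330,-60,177,200),
        chute=box(440,600,-260,-100,78,175)&(S<60), boss=box(360,620,-320,-80,46,66)).items():
        P=W[m]
        if len(P)<3: print(nm,len(P)); continue
        r=cv2.minAreaRect(P[:,:2].astype(np.float32))
        print(nm,len(P),'rect',np.round(r[0],1),np.round(r[1],1),round(r[2],1),'zmed',np.median(P[:,2]).round(1),'bb',P.min(0).round(0),P.max(0).round(0))
        if nm in('boss','peg','yel','handle','ears','coverh'): comps(W,m)
        if nm=='coverh' or nm=='handle':
            v=cv2.fitLine(P[:,:2].astype(np.float32),cv2.DIST_HUBER,0,.01,.01).ravel(); print('   line',v.round(3))
        if nm=='cover':
            q=least_squares(lambda a:np.hypot(P[:,0]-a[0],P[:,1]-a[1]).clip(83)-83,[r[0][0],r[0][1]]).x; print('  circ',cv2.minEnclosingCircle(P[:,:2].astype(np.float32)),q)
E
python3 m2.py
```

```text
top
cover 2867 rect [655.2 230. ] [159.8 162.4] 76.6 zmed 12.7 bb [574. 148.   4.] [736. 311.  25.]
  circ ((655.021240234375, 229.50946044921875), 82.14131164550781) [655.23925781 229.98074341]
coverh 234 rect [655.4 229.9] [102.8  14.2] 74.8 zmed 53.2 bb [637. 181.  42.] [674. 279.  59.]
    234 [227. 196.] [654.7 229.1  52.7] bb [637. 181.  42.] [674. 279.  59.]
   line [2.60000e-01 9.66000e-01 6.54412e+02 2.28754e+02]
ears 476 rect [629.1 223. ] [259.4 244.6] 0.3 zmed 5.4 bb [500. 100.   3.] [759. 345.  12.]
    4 [271. 171.] [724.6 126.1   5.1] bb [722. 124.   4.] [728. 129.   7.]
    126 [193. 191.] [680.6 326.    6.2] bb [661. 306.   3.] [701. 345.  11.]
    144 [268. 208.] [630.6 134.6   6.3] bb [611. 115.   3.] [651. 154.  11.]
    115 [277. 240.] [548.7 113.1   5.9] bb [500. 100.   3.] [595. 122.  12.]
    4 [281. 256.] [507.8 104.8   4.4] bb [507. 102.   4.] [510. 107.   6.]
handle 259 rect [494.3 -57.7] [104.3  32.6] 1.1 zmed 46.6 bb [442. -75.  38.] [546. -42.  54.]
    258 [343. 258.] [495.9 -50.7  46. ] bb [442. -73.  38.] [546. -42.  54.]
   line [ 1.00000e+00 -2.9000
[... 4584 characters left out ...]
    6 [342. 158.] [ 664.7 -285.5  182.9] bb [ 662. -292.  177.] [ 667. -279.  189.]
    6 [304. 188.] [669.9 -90.6 180.8] bb [666. -95. 178.] [675. -83. 185.]
chute 1053 rect [ 545.3 -187.7] [104.5 107.8] 88.9 zmed 118.6 bb [ 492. -240.   81.] [ 600. -135.  175.]
boss 457 rect [ 521.6 -180.5] [232.7 108. ] 18.5 zmed 56.5 bb [ 415. -250.   46.] [620. -99.  66.]
    258 [332. 217.] [ 602.  -146.8   58. ] bb [ 583. -205.   46.] [620. -99.  66.]
    65 [376. 219.] [ 488.4 -226.3   53. ] bb [ 472. -245.   46.] [ 506. -205.   61.]
    68 [391. 226.] [ 432.1 -226.3   53.7] bb [ 415. -250.   46.] [ 449. -208.   63.]
    66 [346. 227.] [ 544.5 -138.6   53.9] bb [ 527. -159.   46.] [ 565. -120.   65.]
```

Run:
```python
import cv2
a=cv2.imread('pics/top0.png')[120:360,110:460]
b=cv2.imread('pics/scene0.png')[150:350,270:430]
cv2.imwrite('pics/crop1.png',cv2.resize(a,(800,549),interpolation=cv2.INTER_CUBIC))
```

```text
(no output)
```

View pics/crop1.png

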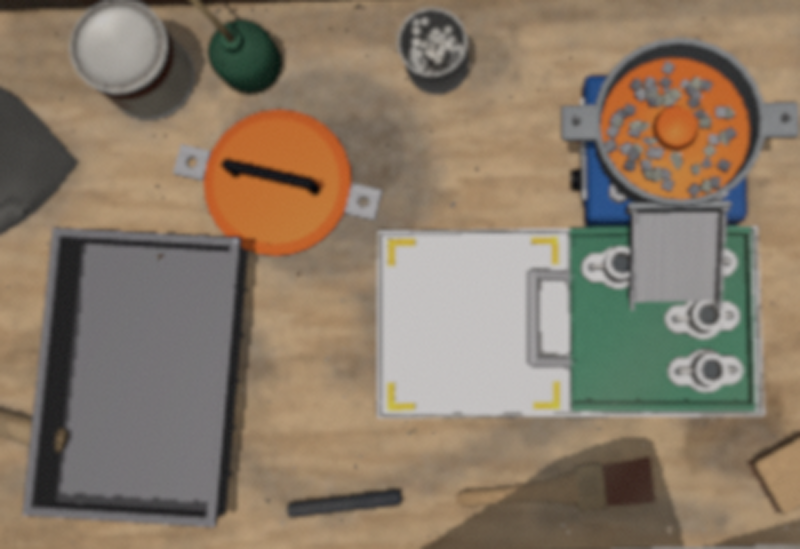

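The crop shows the cover (278,180), handle (550,318), castings at (622,262), (708,316), (711,370), and part of a fourth at (728,262), next to or under the chute. The fourth isn't fully visible yet.

```bash
cat > plan.py <<'E'
import json
from h import *
def tool(yaw,tilt=0): return R.from_euler('x',tilt)*R.from_euler('z',yaw)*R.from_euler('x',np.pi)
def plan(wps,start=None,step=36,L=180):
    """wps: (gx,gy,gz,yaw,tilt,finger[,step]) for grasp point; or ('w',n,finger)"""
    s=manip.read_state(); p=np.array(s['eef_pos']); r=R.from_euler('xyz',s['eef_rot'])
    rows=[]
    for w in wps:
        if w[0]=='w': rows+=[[0,0,0,0,0,0,w[2]]]*w[1]; continue
        st=w[6] if len(w)>6 else step
        T=tool(w[3],w[4]); tp=np.array(w[:3])-T.apply([0,0,L])
        n=int(np.ceil(max(np.abs(r.inv().apply(tp-p)).max()/st,np.linalg.norm(tp-p)/48,np.degrees((r.inv()*T).magnitude())/8.2,1)))
        for i in range(n):
            k=n-i
            rv=(r.inv()*T).as_rotvec()/k; d=r.inv().apply((tp-p)/k)
            row=np.r_[np.round(rv/np.radians(45),3),np.round(d/40,2)]
            p=p+r.apply(row[3:]*40); r=r*R.from_rotvec(row[:3]*np.radians(45))
            rows.append([float(v)+0.0 for v in row]+[w[5]])
        print('#',w,'end tcp',p.round(1))
    for i in range(0,len(rows),5): print(json.dumps([rows[i:i+5]]).replace(' ','').replace('.0,',',').replace('.0]',']'))
E
python3 -c "
from plan import *
plan([(455,-90,290,0,0,-1,40)])"
```

```text
# (455, -90, 290, 0, 0, -1, 40) end tcp [455.  -89.9 470.1]
[[[0,0,0.04,0.91,-0.71,-0.15,-1],[0,0,0.04,0.88,-0.74,-0.15,-1],[0,0,0.04,0.86,-0.76,-0.15,-1],[0,0,0.04,0.83,-0.79,-0.15,-1],[0,0,0.039,0.81,-0.82,-0.15,-1]]]
[[[0,0,0.04,0.78,-0.84,-0.15,-1],[0,0,0.039,0.76,-0.87,-0.15,-1],[0,0,0.04,0.73,-0.89,-0.15,-1],[0,0,0.039,0.7,-0.91,-0.15,-1],[-0.001,0,0.04,0.67,-0.93,-0.14,-1]]]
[[[0,0,0.039,0.65,-0.96,-0.15,-1]]]
```

step_arm --increments '[[[0,0,0.04,0.91,-0.71,-0.15,-1],[0,0,0.04,0.88,-0.74,-0.15,-1],[0,0,0.04,0.86,-0.76,-0.15,-1],[0,0,0.04,0.83,-0.79,-0.15,-1],[0,0,0.04,0.81,-0.82,-0.15,-1]]]'

```text
clock: 0.65
eef_pos: [308.2, -321.8, 434.8]
eef_rot: [-3.142, 0.0, 0.184]
wrist_force: [0.7, -0.4, -0.1]
finger_gap: 93.8
finger_force: 0.0
```

step_arm --increments '[[[0,0,0.04,0.78,-0.84,-0.15,-1],[0,0,0.04,0.76,-0.87,-0.15,-1],[0,0,0.04,0.73,-0.89,-0.15,-1],[0,0,0.04,0.7,-0.91,-0.15,-1],[0,0,0.04,0.67,-0.93,-0.15,-1]]]'

```text
clock: 1.15
eef_pos: [431.1, -127.3, 465.0]
eef_rot: [3.141, -0.0, 0.027]
wrist_force: [0.3, -0.2, 0.3]
finger_gap: 94.0
finger_force: 0.0
```

step_arm --increments '[[[0,0,0.04,0.65,-0.96,-0.15,-1],[0,0,0,0,0,0,-1]]]'

```text
clock: 1.35
eef_pos: [457.0, -86.4, 471.0]
eef_rot: [-3.141, -0.001, 0.001]
wrist_force: [-0.3, -0.3, -0.8]
finger_gap: 94.0
finger_force: 0.0
```

Run:
```python
from h import *
s=manip.read_state(); print(s['clock'],s['eef_pos'],s['eef_rot'])
c=snap('wrist','w1.png'); W=cloud(c); np.savez('/tmp/w1.npz',W=W,f=c['frame'])
x,y,z=W[...,0],W[...,1],W[...,2]
m=(x>400)&(x<580)&(y>-80)&(y<-25)&(z>40)&(z<60); P=W[m]; print(len(P))
if len(P): print(cv2.minAreaRect(P[:,:2].astype(np.float32)),np.percentile(P,[2,98],axis=0))
m=m&(z>45)&(y>-62); P=W[m]
if len(P): print('bar',cv2.minAreaRect(P[:,:2].astype(np.float32)),np.median(P,0),cv2.fitLine(P[:,:2].astype(np.float32),1,0,.01,.01).ravel())
for n in [(370,620,-300,20,46,66)]:
    m=(x>n[0])&(x<n[1])&(y>n[2])&(y<n[3])&(z>n[4])&(z<n[5]); k,l,st,ce=cv2.connectedComponentsWithStats(m.astype(np.uint8))
    for i in range(1,k):
        if st[i,4]>80: P=W[l==i]; print(st[i,4],ce[i],P.mean(0).round(1),P.min(0).round(),P.max(0).round())
```

```text
1.35 [457.03753436 -86.43694543 470.98205821] [-3.14110749e+00 -6.95683598e-04  1.06435341e-03]
1466
((493.51837158203125, -53.36433410644531), (24.84771156311035, 103.9286117553711), 87.61136627197266) [[444.4941532  -61.73169135  40.54090832]
 [543.51478594 -41.49332043  48.78183519]]
bar ((493.6726989746094, -48.22367858886719), (14.913878440856934, 101.08793640136719), 86.59943389892578) [496.24169893 -47.50882021  46.92612565] [ 9.9956417e-01 -2.9521124e-02  4.6398605e+02 -4.6526485e+01]
2003 [370.77883175  54.80129805] [ 603.  -129.4   59.2] [ 589. -158.   46.] [ 620. -104.   66.]
536 [379.17723881 119.85074627] [ 547.5 -139.2   54.1] [ 531. -155.   46.] [ 563. -125.   57.]
823 [282.25880923 175.70595383] [495.1 -47.4  47.3] [443. -53.  46.] [544. -41.  50.]
501 [470.03393214 185.39121756] [ 487.  -229.2   53.5] [ 475. -246.   46.] [ 501. -213.   57.]
654 [466.64525994 238.6559633 ] [ 434.2 -230.1   53.4] [ 418. -247.   46.] [ 451. -214.   57.]
```

View pics/w1.png

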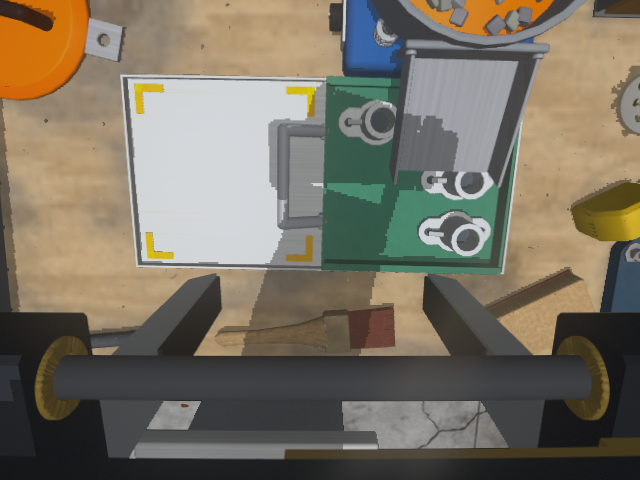

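The wrist view shows the handle bar at (284,175), its top near z 49, and three castings. A fourth lies under the chute's shadow. I'll grip the bar a little on its near side, leaning away from the chute.

```bash
python3 -c "
from plan import *
plan([(478,-48,130,-0.02,-.12,0.28,32),(478,-48,46,-0.02,-.12,.28,28),('w',4,1)])"
```

```text
# (478, -48, 130, -0.02, -0.12, 0.28, 32) end tcp [477.9 -26.3 308.8]
# (478, -48, 46, -0.02, -0.12, 0.28, 28) end tcp [478.1 -26.4 224.6]
[[[-0.025,0,0.004,0.09,-0.26,0.67,0.28],[-0.026,0,0.005,0.09,-0.27,0.67,0.28],[-0.025,0,0.004,0.09,-0.28,0.66,0.28],[-0.026,0.001,0.005,0.09,-0.3,0.66,0.28],[-0.025,0,0.004,0.09,-0.31,0.65,0.28]]]
[[[-0.026,0.001,0.005,0.08,-0.33,0.65,0.28],[0,0,0,0,-0.08,0.7,0.28],[0,0,0,0,-0.08,0.69,0.28],[0,0,0,0,-0.09,0.7,0.28],[0,0,0,0,0,0,1]]]
[[[0,0,0,0,0,0,1],[0,0,0,0,0,0,1],[0,0,0,0,0,0,1]]]
```

step_arm --increments '[[[-0.025,0,0.004,0.09,-0.26,0.67,0.28],[-0.026,0,0.005,0.09,-0.27,0.67,0.28],[-0.025,0,0.004,0.09,-0.28,0.66,0.28],[-0.026,0.001,0.005,0.09,-0.3,0.66,0.28],[-0.025,0,0.004,0.09,-0.31,0.65,0.28]]]' --newtons 40

```text
clock: 1.9
eef_pos: [473.5, -39.4, 334.9]
eef_rot: [3.041, -0.001, -0.021]
wrist_force: [0.5, -0.5, -0.3]
finger_gap: 57.2
finger_force: 0.0
```

step_arm --increments '[[[-0.026,0,0.004,0.08,-0.33,0.65,0.28],[0,0,0,0,0,0,0.28],[0,0,0,0,-0.08,0.7,0.28],[0,0,0,0,-0.08,0.7,0.28],[0,0,0,0,-0.08,0.7,0.28]]]'

```text
clock: 2.4
eef_pos: [477.6, -30.1, 224.9]
eef_rot: [3.022, -0.004, -0.024]
wrist_force: [-0.3, -0.4, -0.5]
finger_gap: 33.5
finger_force: 0.0
```

step_arm --increments '[[[0,0,0,0,0,0,0.28],[0,0,0,0,0,0,1],[0,0,0,0,0,0,1],[0,0,0,0,0,0,1],[0,0,0,0,0,0,1]]]'

```text
clock: 2.9
eef_pos: [477.8, -28.7, 225.7]
eef_rot: [3.022, -0.004, -0.023]
wrist_force: [-1.6, 4.5, 8.1]
finger_gap: 11.3
finger_force: 40.0
```

```bash
python3 -c "
from plan import *
s=manip.read_state();p=s['eef_pos'];r=R.from_euler('xyz',s['eef_rot'])
print(r.inv().apply(np.array([.022,1,0])*206)/40)"
```

```text
[-5.11129757e-03 -5.11424086e+00 -6.16320700e-01]
```

step_arm --increments '[[[0,0,0,0,-0.2,-0.02,1],[0,0,0,0,-0.35,-0.04,1],[0,0,0,0,-0.45,-0.055,1],[0,0,0,0,-0.45,-0.055,1],[0,0,0,0,-0.45,-0.055,1]]]'

```text
clock: 3.4
eef_pos: [479.8, 47.6, 225.7]
eef_rot: [3.02, -0.005, -0.023]
wrist_force: [0.1, -10.1, 7.1]
finger_gap: 10.7
finger_force: 40.1
```

step_arm --increments '[[[0,0,0,0,-0.45,-0.055,1],[0,0,0,0,-0.45,-0.055,1],[0,0,0,0,-0.45,-0.055,1],[0,0,0,0,-0.45,-0.055,1],[0,0,0,0,-0.45,-0.055,1]]]'

```text
clock: 3.9
eef_pos: [481.8, 138.4, 225.7]
eef_rot: [3.02, -0.004, -0.023]
wrist_force: [-0.2, -9.4, 6.0]
finger_gap: 10.5
finger_force: 40.1
```

step_arm --increments '[[[0,0,0,0,-0.45,-0.055,1],[0,0,0,0,-0.3,-0.035,1],[0,0,0,0,-0.21,-0.025,1],[0,0,0,0,0,0,1],[0,0,0,0,0,0,1]]]'

```text
clock: 4.4
eef_pos: [482.7, 177.5, 225.8]
eef_rot: [3.023, -0.004, -0.023]
wrist_force: [-2.1, 4.1, 7.0]
finger_gap: 10.9
finger_force: 40.1
```

```bash
cat > cast.py <<'E'
from h import *
import sys
def meas(n,name=None,zlo=44,zhi=70,x0=360,x1=620,y0=-120,y1=140,mn=30):
    c=snap(n,name); W=cloud(c); x,y,z=W[...,0],W[...,1],W[...,2]
    m=(x>x0)&(x<x1)&(y>y0)&(y<y1)&(z>zlo)&(z<zhi); k,l,st,ce=cv2.connectedComponentsWithStats(m.astype(np.uint8))
    for i in range(1,k):
        if st[i,4]>mn:
            P=W[l==i]; print(st[i,4],ce[i].round(),P.mean(0).round(1),P.min(0).round(),P.max(0).round(),cv2.minEnclosingCircle(P[:,:2].astype(np.float32)))
    return c,W
if __name__=='__main__':
    c,W=meas('top','t2.png'); np.savez('/tmp/t2.npz',W=W,f=c['frame'])
    im=cv2.imread('pics/t2.png')[110:360,110:460]; cv2.imwrite('pics/crop2.png',cv2.resize(im,(800,571),interpolation=cv2.INTER_CUBIC))
E
python3 cast.py
```

```text
71 [368. 211.] [ 604.9 -113.3   58.6] [ 591. -120.   47.] [ 620. -106.   67.] ((605.1777954101562, -113.8482894897461), 15.024717330932617)
96 [297. 235.] [551.8  58.8  54.9] [536.  42.  45.] [568.  74.  60.] ((551.9284057617188, 58.85942840576172), 17.058517456054688)
96 [334. 234.] [551.5 -28.6  54.8] [535. -44.  44.] [567. -13.  61.] ((551.4412841796875, -28.674442291259766), 17.117294311523438)
88 [334. 258.] [494.  -28.4  55.4] [478. -45.  48.] [509. -13.  62.] ((493.4970397949219, -28.22662925720215), 16.62709617614746)
88 [335. 282.] [436.9 -28.1  55.1] [421. -43.  49.] [452. -12.  61.] ((436.7575378417969, -28.271780014038086), 16.55005645751953)
```

View pics/crop2.png

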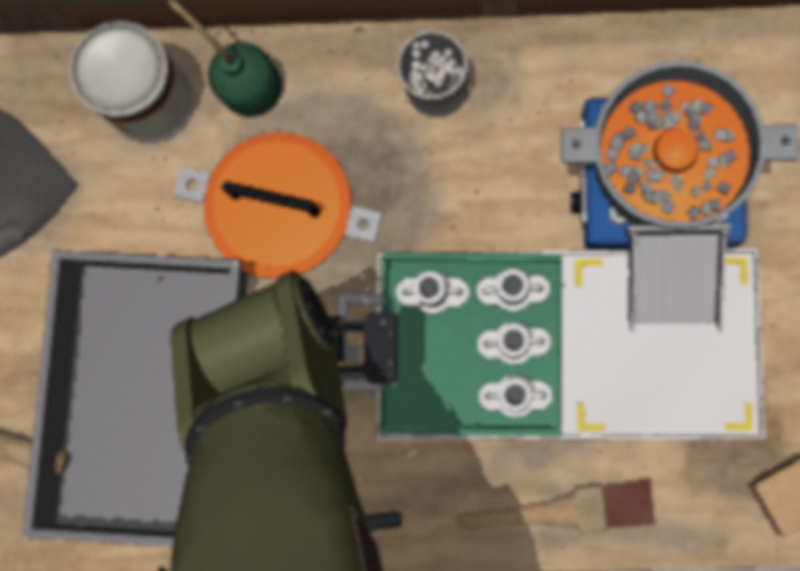

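Tray is at the unloading station, with all its corner marks covered. Four castings are visible, at crop (430,292), (513,288), (513,342) and (515,396), with flanges along y. I release, rise and look with the wrist camera.

step_arm --increments '[[[0,0,0,0,0,0,0.28],[0,0,0,0,0,0,0.28],[0,0,0,0,0,0,0.28],[0,0,0,0,0,-0.5,0.28],[0,0,0,0,0,-0.9,0.28]]]'

```text
clock: 4.95
eef_pos: [482.0, 183.4, 278.7]
eef_rot: [3.02, 0.002, -0.023]
wrist_force: [0.8, 0.5, 0.7]
finger_gap: 33.9
finger_force: 0.0
```

step_arm --increments '[[[0.05,0,0,-0.5,0.6,-0.9,0],[0.05,0,0,-0.5,0.8,-0.9,0],[0.05,0,0,-0.5,0.8,-0.9,0],[0,0,0,-0.5,0.8,-0.9,0],[0,0,0,0,0,0,0]]]'

```text
clock: 5.45
eef_pos: [400.6, 76.4, 429.9]
eef_rot: [3.14, -0.009, -0.025]
wrist_force: [0.8, -0.2, -1.0]
finger_gap: 47.1
finger_force: 0.0
```

Run:
```python
from cast import *
s=manip.read_state(); print(s['clock'],s['eef_pos'],s['eef_rot'],s['finger_gap'])
print('wrist'); c,W=meas('wrist','w2.png',mn=200)
print('top'); c,W=meas('top','t3.png'); f=c['frame']
x,y,z=W[...,0],W[...,1],W[...,2]
hsv=cv2.cvtColor(f,cv2.COLOR_RGB2HSV)
for nm,m in dict(fl=(hsv[...,1]<70)&(hsv[...,2]<150)&(z<9)&(x>260)&(x<620)&(y>250)&(y<490),rim=(z>59)&(z<70)&(x>260)&(x<620)&(y>250)&(y<500)&(hsv[...,1]<70)).items():
    m=cv2.morphologyEx(m.astype(np.uint8),cv2.MORPH_OPEN,np.ones((3,3))) if nm=='fl' else m.astype(np.uint8)
    k,l,st,ce=cv2.connectedComponentsWithStats(m); i=1+st[1:,4].argmax(); P=W[l==i]
    print(nm,st[i],cv2.minAreaRect(P[:,:2].astype(np.float32)),np.median(P[:,2]))
```

```text
5.45 [400.60779508  76.38400828 429.91214274] [ 3.13977213 -0.00944292 -0.02521286] 47.13192294337031
wrist
1111 [445.  41.] [550.7 -27.3  53.2] [534. -44.  44.] [568. -11.  57.] ((550.8267211914062, -27.619606018066406), 17.367528915405273)
980 [337.  44.] [550.3  60.3  53.6] [534.  44.  44.] [567.  77.  57.] ((550.6095581054688, 60.08967208862305), 17.06047248840332)
908 [442. 116.] [492.7 -26.7  53.4] [476. -43.  44.] [509. -10.  57.] ((492.22467041015625, -27.112831115722656), 17.074399948120117)
856 [439. 184.] [436.1 -26.5  53.3] [419. -44.  44.] [453. -10.  57.] ((435.8089294433594, -26.951780319213867), 17.049043655395508)
top
72 [368. 211.] [ 605.4 -113.2   59.1] [ 591. -120.   49.] [ 620. -104.   66.] ((605.3939208984375, -114.15666198730469), 15.317273139953613)
96 [297. 235.] [551.7  58.6  54.6] [536.  43.  45.] [568.  74.  60.] ((551.604736328125, 58.76948165893555), 16.78964614868164)
96 [334. 234.] [551.5 -28.6  55. ] [536. -44.  45.] [568. -13.  60.] ((551.8302001953125, -28.744722366333008), 17.042428970336914)
91 [334. 258.] [493.9 -28.5  54.8] [478. -45.  45.] [510. -14.  60.] ((493.52386474609375, -28.180601119995117), 16.631088256835938)
88 [335. 282.] [436.9 -28.   55.4] [421. -43.  47.] [452. -12.  61.] ((436.8710021972656, -28.37979507446289), 16.61835289001465)
fl [ 134  226   76  117 7381] ((446.29248046875, 379.831298828125), (168.68434143066406, 281.9499816894531), 85.11611938476562) 2.3446326666798996
rim [ 120  219   95  131 1691] ((444.8523864746094, 369.968505859375), (203.16322326660156, 301.1974792480469), 85.26974487304688) 63.969779614559
```

View pics/w2.png

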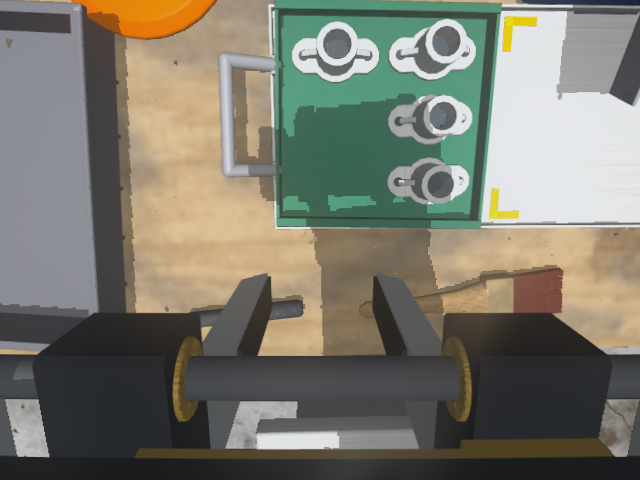

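Four castings confirmed, at pixels (338,47), (443,42), (441,118) and (439,184). The tote's centre is (445,370), yaw −0.083. I'll line the castings up in one row along the tote's long axis at 65 mm pitch.

```bash
cat > pk.py <<'E'
import sys
from plan import *
from cast import meas
def cyc(a,b,Y=-.05):
    plan([(a[0],a[1],120,Y,0,0,38),(a[0],a[1],60,Y,0,0),(a[0],a[1],39,Y,0,0,20),('w',1,0),('w',3,1),(a[0],a[1],70,Y,0,1,20),(a[0],a[1],128,Y,0,1,34),
      (b[0],b[1],128,Y,0,1,34),('w',1,1),(b[0],b[1],60,Y,0,1,34),(b[0],b[1],37,Y,0,1,16),('w',1,1),('w',3,0.1),(b[0],b[1],70,Y,0,0.1,20),(b[0],b[1],130,Y,0,0,36)])
E
python3 -c "
from pk import *
cyc((551,59.5),(542,362))"
```

```text
# (551, 59.5, 120, -0.05, 0, 0, 38) end tcp [551.2  59.5 299.9]
# (551, 59.5, 60, -0.05, 0, 0) end tcp [551.2  59.5 239.9]
# (551, 59.5, 39, -0.05, 0, 0, 20) end tcp [551.2  59.5 219.1]
# (551, 59.5, 70, -0.05, 0, 1, 20) end tcp [551.2  59.5 249.9]
# (551, 59.5, 128, -0.05, 0, 1, 34) end tcp [551.2  59.5 307.9]
# (542, 362, 128, -0.05, 0, 1, 34) end tcp [542.  361.9 308. ]
# (542, 362, 60, -0.05, 0, 1, 34) end tcp [542. 362. 240.]
# (542, 362, 37, -0.05, 0, 1, 16) end tcp [542.  362.  217.2]
# (542, 362, 70, -0.05, 0, 0.1, 20) end tcp [542. 362. 250.]
# (542, 362, 130, -0.05, 0, 0, 36) end tcp [542.  361.9 310. ]
[[[0.001,-0.001,0.007,0.75,0.07,0.63,0],[0,-0.001,0.006,0.75,0.07,0.63,0],[0.001,-0.001,0.007,0.74,0.07,0.63,0],[0,-0.001,0.006,0.75,0.06,0.63,0],[0.001,-0.001,0.007,0.75,0.06,0.64,0]]]
[[[0,0,0,0,0,0.75,0],[0,0,0,0,0,0.75,0],[0,0,0,0,0,0.26,0],[0,0,0,0,0,0.26,0],[0,0,0,0,0,0,0]]]
[[[0,0,0,0,0,0,1],[0,0,0,0,0,0,1],[0,0,0,0,0,0,1],[0,0,0,0,0,-0.39,1],[0,0,0,0,0,-0.38,1]]]
[[[0,0,0,0,0,-0.73,1],[0,0,0,0,0,-0.72,1],[0,0,0,-0.07,-0.84,0,1],[0,0,0,-0.07,-0.84,0,1],[0,0,0,-0.07,-0.84,0,1]]]
[[[0,0,0,-0.07,-0.84,0,1],[0,0,0,-0.07,-0.84,0,1],[0,0,0,-0.06,-0.84,0,1],[0,0,0,-0.07,-0.83,0,1],[0,0,0,-0.06,-0.84,0,1]]]
[[[0,0,0,-0.07,-0.83,0,1],[0,0,0,0,0,0,1],[0,0,0,0,0,0.85,1],[0,0,0,0,0,0.85,1],[0,0,0,0,0,0.29,1]]]
[[[0,0,0,0,0,0.28,1],[0,0,0,0,0,0,1],[0,0,0,0,0,0,0.1],[0,0,0,0,0,0,0.1],[0,0,0,0,0,0,0.1]]]
[[[0,0,0,0,0,-0.41,0.1],[0,0,0,0,0,-0.41,0.1],[0,0,0,0,0,-0.75,0],[0,0,0,0,0,-0.75,0]]]
```

step_arm --increments '[[[0,-0.001,0.007,0.75,0.07,0.63,0],[0,-0.001,0.006,0.75,0.07,0.63,0],[0,-0.001,0.007,0.74,0.07,0.63,0],[0,-0.001,0.006,0.75,0.06,0.63,0],[0,-0.001,0.007,0.75,0.06,0.64,0]]]'

```text
clock: 6.05
eef_pos: [552.4, 60.6, 295.8]
eef_rot: [3.139, 0.005, -0.048]
wrist_force: [1.0, -0.4, 0.4]
finger_gap: 47.2
finger_force: 0.0
```

step_arm --increments '[[[0,0,0,0,0,0.75,0],[0,0,0,0,0,0.75,0],[0,0,0,0,0,0.26,0],[0,0,0,0,0,0.26,0],[0,0,0,0,0,0,0]]]'

```text
clock: 6.55
eef_pos: [551.0, 60.1, 217.5]
eef_rot: [3.139, 0.004, -0.049]
wrist_force: [-0.1, 0.1, 0.4]
finger_gap: 47.1
finger_force: 0.0
```

step_arm --increments '[[[0,0,0,0,0,0,1],[0,0,0,0,0,0,1],[0,0,0,0,0,0,1],[0,0,0,0,0,-0.39,1],[0,0,0,0,0,-0.38,1]]]'

```text
clock: 7.05
eef_pos: [551.0, 59.8, 249.8]
eef_rot: [3.139, 0.002, -0.049]
wrist_force: [0.5, 0.0, -1.0]
finger_gap: 33.5
finger_force: 40.0
```

step_arm --increments '[[[0,0,0,0,0,-0.73,1],[0,0,0,0,0,-0.72,1]]]'

```text
clock: 7.25
eef_pos: [551.0, 59.9, 308.4]
eef_rot: [3.139, 0.002, -0.049]
wrist_force: [0.2, -0.1, -1.1]
finger_gap: 33.4
finger_force: 40.0
```

Held, gap 33.4 mm. Place it.

step_arm --increments '[[[0,0,0,-0.07,-0.84,0,1],[0,0,0,-0.07,-0.84,0,1],[0,0,0,-0.07,-0.84,0,1],[0,0,0,-0.07,-0.84,0,1],[0,0,0,-0.07,-0.84,0,1]]]'

```text
clock: 7.75
eef_pos: [545.2, 229.7, 307.4]
eef_rot: [3.139, 0.001, -0.049]
wrist_force: [1.7, -1.6, -1.8]
finger_gap: 33.3
finger_force: 40.0
```

step_arm --increments '[[[0,0,0,-0.06,-0.84,0,1],[0,0,0,-0.07,-0.83,0,1],[0,0,0,-0.06,-0.84,0,1],[0,0,0,-0.07,-0.83,0,1],[0,0,0,0,0,0,1]]]'

```text
clock: 8.25
eef_pos: [540.7, 365.6, 306.6]
eef_rot: [3.14, 0.002, -0.046]
wrist_force: [-0.2, 0.5, -1.7]
finger_gap: 33.4
finger_force: 40.0
```

step_arm --increments '[[[0,0,0,0,0,0.85,1],[0,0,0,0,0,0.85,1],[0,0,0,0,0,0.29,1],[0,0,0,0,0,0.28,1],[0,0,0,0,0,0,1]]]'

```text
clock: 8.75
eef_pos: [541.9, 361.9, 216.4]
eef_rot: [3.14, 0.001, -0.049]
wrist_force: [-0.3, 0.4, -1.8]
finger_gap: 33.4
finger_force: 40.0
```

step_arm --increments '[[[0,0,0,0,0,0,0.1],[0,0,0,0,0,0,0.1],[0,0,0,0,0,0,0.1],[0,0,0,0,0,-0.41,0.1],[0,0,0,0,0,-0.41,0.1]]]'

```text
clock: 9.25
eef_pos: [541.6, 362.3, 250.2]
eef_rot: [3.139, 0.002, -0.049]
wrist_force: [0.5, -0.4, 0.6]
finger_gap: 42.6
finger_force: 0.0
```

step_arm --increments '[[[0,0,0,0,0,-0.75,0],[0,0,0,0,0,-0.75,0],[0,0,0,0,0,0,0]]]'

```text
clock: 9.55
eef_pos: [542.0, 362.6, 315.1]
eef_rot: [-3.139, -0.005, -0.049]
wrist_force: [-0.5, 0.1, -0.4]
finger_gap: 47.0
finger_force: 0.0
```

```bash
python3 -c "
from pk import *
meas('top'); print('scene tote'); meas('scene',zlo=44,zhi=56,x0=300,x1=590,y0=280,y1=460,mn=10)
cyc((551,-28),(477,367))"
```

```text
72 [368. 211.] [ 605.6 -113.2   58.9] [ 591. -120.   44.] [ 620. -104.   67.] ((605.7904052734375, -111.47176361083984), 15.67226791381836)
94 [334. 234.] [551.6 -28.8  54.8] [536. -44.  48.] [568. -13.  59.] ((551.7416381835938, -29.27178955078125), 16.85723876953125)
90 [334. 258.] [494.  -28.6  55.2] [478. -45.  49.] [510. -14.  62.] ((493.5376892089844, -28.04653549194336), 16.772443771362305)
89 [335. 282.] [437.  -28.1  55.1] [421. -43.  47.] [452. -12.  62.] ((436.77789306640625, -28.329599380493164), 16.545381546020508)
scene tote
44 [238. 313.] [581.8 323.4  49.8] [577. 301.  44.] [586. 344.  56.] ((581.4862060546875, 322.50146484375), 21.966907501220703)
49 [221. 326.] [586.2 385.   50.4] [581. 356.  44.] [590. 418.  56.] ((585.0587768554688, 386.57879638671875), 31.313138961791992)
91 [239. 329.] [538.9 365.2  50.4] [523. 347.  44.] [557. 382.  56.] ((538.559814453125, 365.8481750488281), 19.450897216796875)
39 [298. 333.] [405.3 283.8  49.2] [381. 280.  44.] [437. 289.  55.] ((408.9383239746094, 283.43841552734375), 28.222095489501953)
66 [318. 347.] [338.5 289.7  49.8] [
[... 1113 characters left out ...]
,0,0,1],[0,0,0,0,0,0,1],[0,0,0,0,0,0,1],[0,0,0,0,0,-0.39,1]]]
[[[0,0,0,0,0,-0.38,1],[0,0,0,0,0,-0.73,1],[0,0,0,0,0.01,-0.72,1],[0,0,0,-0.19,-0.81,0,1],[0,0,0,-0.19,-0.82,0,1]]]
[[[0,0,0,-0.2,-0.81,0,1],[0,0,0,-0.19,-0.82,0,1],[0,0,0,-0.2,-0.81,0,1],[0,0,0,-0.19,-0.82,0,1],[0,0,0,-0.2,-0.81,0,1]]]
[[[0,0,0,-0.19,-0.82,0,1],[0,0,0,-0.2,-0.81,0,1],[0,0,0,-0.19,-0.82,0,1],[0,0,0,-0.2,-0.81,0,1],[0,0,0,-0.19,-0.82,-0.01,1]]]
[[[0,0,0,0,0,0,1],[0,0,0,0,0,0.57,1],[0,0,0,0,0,0.57,1],[0,0,0,0,0,0.56,1],[0,0,0,0,0,0.29,1]]]
[[[0,0,0,0,0,0.29,1],[0,0,0,0,0,0,1],[0,0,0,0,0,0,0.1],[0,0,0,0,0,0,0.1],[0,0,0,0,0,0,0.1]]]
[[[0,0,0,0,0,-0.41,0.1],[0,0,0,0,0,-0.42,0.1],[0,0,0,0,0,-0.75,0],[0,0,0,0,0,-0.75,0]]]
```

step_arm --increments '[[[0,0,0,0.06,0.89,0.02,0],[0,0,0,0.07,0.88,0.02,0],[0,0,0,0.06,0.89,0.03,0],[0,0,0,0.07,0.88,0.02,0],[0,0,0,0.06,0.89,0.03,0]]]'

```text
clock: 10.15
eef_pos: [545.4, 183.3, 303.5]
eef_rot: [3.139, 0.003, -0.049]
wrist_force: [1.4, -0.1, 0.8]
finger_gap: 46.7
finger_force: 0.0
```

step_arm --increments '[[[0,0,0,0.07,0.88,0.02,0],[0,0,0,0.06,0.89,0.03,0],[0,0,0,0.07,0.88,0.02,0],[0,0,0,0.06,0.89,0.03,0],[0,0,0,0.07,0.88,0.02,0]]]'

```text
clock: 10.65
eef_pos: [549.9, 6.1, 299.1]
eef_rot: [3.139, 0.003, -0.049]
wrist_force: [0.5, -0.5, -0.3]
finger_gap: 46.7
finger_force: 0.0
```

step_arm --increments '[[[0,0,0,0.06,0.88,0.03,0],[0,0,0,0,0,0,0],[0,0,0,0,0,0.75,0],[0,0,0,0,0,0.75,0],[0,0,0,0,0,0.26,0]]]'

```text
clock: 11.15
eef_pos: [550.0, -27.3, 225.3]
eef_rot: [3.14, 0.007, -0.049]
wrist_force: [-0.7, 0.1, -0.1]
finger_gap: 46.6
finger_force: 0.0
```

step_arm --increments '[[[0,0,0,0,0,0.26,0],[0,0,0,0,0,0,0],[0,0,0,0,0,0,1],[0,0,0,0,0,0,1],[0,0,0,0,0,0,1]]]'

```text
clock: 11.65
eef_pos: [551.0, -27.9, 218.9]
eef_rot: [3.139, 0.0, -0.049]
wrist_force: [-1.4, 0.5, 4.2]
finger_gap: 33.8
finger_force: 40.0
```

step_arm --increments '[[[0,0,0,0,0,-0.39,1],[0,0,0,0,0,-0.38,1],[0,0,0,0,0,-0.73,1],[0,0,0,0,0,-0.72,1],[0,0,0,0,0,0,1]]]'

```text
clock: 12.15
eef_pos: [551.4, -27.8, 310.6]
eef_rot: [3.139, -0.005, -0.049]
wrist_force: [-0.0, -0.4, -1.3]
finger_gap: 33.3
finger_force: 40.0
```

step_arm --increments '[[[0,0,0,-0.19,-0.81,0,1],[0,0,0,-0.19,-0.82,0,1],[0,0,0,-0.2,-0.81,0,1],[0,0,0,-0.19,-0.82,0,1],[0,0,0,-0.2,-0.81,0,1]]]'

```text
clock: 12.65
eef_pos: [519.6, 138.0, 305.7]
eef_rot: [3.139, 0.003, -0.049]
wrist_force: [0.0, 0.0, -0.8]
finger_gap: 33.5
finger_force: 40.0
```

step_arm --increments '[[[0,0,0,-0.19,-0.82,0,1],[0,0,0,-0.2,-0.81,0,1],[0,0,0,-0.19,-0.82,0,1],[0,0,0,-0.2,-0.81,0,1],[0,0,0,-0.19,-0.82,0,1]]]'

```text
clock: 13.15
eef_pos: [488.8, 302.9, 305.3]
eef_rot: [3.139, 0.003, -0.049]
wrist_force: [-0.0, 0.3, -1.6]
finger_gap: 33.2
finger_force: 40.0
```

step_arm --increments '[[[0,0,0,-0.2,-0.81,0,1],[0,0,0,-0.19,-0.82,0,1],[0,0,0,0,0,0,1],[0,0,0,0,0,0.85,1],[0,0,0,0,0,0.85,1]]]'

```text
clock: 13.65
eef_pos: [476.8, 367.1, 237.0]
eef_rot: [3.14, 0.001, -0.049]
wrist_force: [0.0, -0.3, -1.7]
finger_gap: 33.5
finger_force: 40.0
```

step_arm --increments '[[[0,0,0,0,0,0.29,1],[0,0,0,0,0,0.29,1],[0,0,0,0,0,0,1],[0,0,0,0,0,0,0.1],[0,0,0,0,0,0,0.1]]]'

```text
clock: 14.15
eef_pos: [477.1, 367.4, 215.6]
eef_rot: [3.14, 0.001, -0.049]
wrist_force: [0.6, -0.5, -0.6]
finger_gap: 42.2
finger_force: 0.0
```

step_arm --increments '[[[0,0,0,0,0,0,0.1],[0,0,0,0,0,-0.41,0.1],[0,0,0,0,0,-0.42,0.1],[0,0,0,0,0,-0.75,0],[0,0,0,0,0,-0.75,0]]]'

```text
clock: 14.65
eef_pos: [476.9, 367.5, 310.2]
eef_rot: [3.14, 0.001, -0.049]
wrist_force: [0.0, 0.0, 0.1]
finger_gap: 46.8
finger_force: 0.0
```

```bash
python3 -c "
from pk import *
meas('top'); print('scene tote'); meas('scene',zlo=44,zhi=56,x0=300,x1=590,y0=300,y1=430,mn=40)
cyc((493.2,-27.7),(412.5,372.5))"
```

```text
74 [368. 211.] [ 605.3 -113.6   59.1] [ 591. -120.   45.] [ 620. -104.   66.] ((605.6304321289062, -112.17728424072266), 16.277847290039062)
89 [334. 258.] [493.9 -28.7  55.1] [478. -45.  44.] [510. -14.  61.] ((493.5971374511719, -28.150320053100586), 16.662019729614258)
89 [335. 282.] [437.  -28.1  55.3] [421. -43.  46.] [452. -12.  60.] ((436.85137939453125, -28.35821533203125), 16.60012435913086)
scene tote
45 [223. 324.] [586.  376.8  50. ] [582. 354.  44.] [589. 402.  56.] ((585.5196533203125, 377.56072998046875), 24.22113800048828)
70 [238. 330.] [540.7 368.4  49.5] [522. 345.  44.] [558. 382.  56.] ((540.2071533203125, 361.2701721191406), 22.16912841796875)
100 [257. 342.] [474.6 369.2  50.3] [458. 350.  44.] [495. 387.  56.] ((477.5114440917969, 368.1808776855469), 20.29046630859375)
# (493.2, -27.7, 120, -0.05, 0, 0, 38) end tcp [493.3 -27.8 300.2]
# (493.2, -27.7, 60, -0.05, 0, 0) end tcp [493.3 -27.8 240.2]
# (493.2, -27.7, 39, -0.05, 0, 0, 20) end tcp [493.2 -27.8 219. ]
# (493.2, -27.7, 70, -0.05, 0, 1, 20) end tcp [493.3 -27.8 250.2]
# (493.2, -27.7, 128, -0.05, 0, 1, 
[... 778 characters left out ...]
0,0,0,0,0],[0,0,0,0,0,0,1],[0,0,0,0,0,0,1],[0,0,0,0,0,0,1],[0,0,0,0,0,-0.39,1]]]
[[[0,0,0,0,0,-0.39,1],[0,0,0,0,0,-0.72,1],[0,0,0,0,0,-0.73,1],[0,0,0,-0.21,-0.82,0,1],[0,0,0,-0.21,-0.82,0,1]]]
[[[0,0,0,-0.21,-0.83,0,1],[0,0,0,-0.21,-0.82,0,1],[0,0,0,-0.21,-0.83,0,1],[0,0,0,-0.21,-0.82,0,1],[0,0,0,-0.21,-0.83,0,1]]]
[[[0,0,0,-0.21,-0.82,0,1],[0,0,0,-0.21,-0.83,0,1],[0,0,0,-0.21,-0.82,0,1],[0,0,0,-0.21,-0.83,0,1],[0,0,0,-0.2,-0.82,0.01,1]]]
[[[0,0,0,0,0,0,1],[0,0,0,0,0,0.85,1],[0,0,0,0,0,0.85,1],[0,0,0,0,0,0.29,1],[0,0,0,0,0,0.28,1]]]
[[[0,0,0,0,0,0,1],[0,0,0,0,0,0,0.1],[0,0,0,0,0,0,0.1],[0,0,0,0,0,0,0.1],[0,0,0,0,0,-0.41,0.1]]]
[[[0,0,0,0,0,-0.41,0.1],[0,0,0,0,0,-0.75,0],[0,0,0,0,0,-0.75,0]]]
```

step_arm --increments '[[[0,0,0,0.08,0.9,0.03,0],[0,0,0,0.08,0.9,0.03,0],[0,0,0,0.08,0.9,0.03,0],[0,0,0,0.08,0.89,0.03,0],[0,0,0,0.08,0.9,0.03,0]]]'

```text
clock: 15.25
eef_pos: [483.9, 186.0, 302.7]
eef_rot: [3.139, 0.001, -0.049]
wrist_force: [1.0, 0.3, -1.0]
finger_gap: 47.0
finger_force: 0.0
```

step_arm --increments '[[[0,0,0,0.08,0.89,0.03,0],[0,0,0,0.08,0.9,0.03,0],[0,0,0,0.08,0.89,0.03,0],[0,0,0,0.08,0.9,0.03,0],[0,0,0,0.08,0.89,0.03,0]]]'

```text
clock: 15.75
eef_pos: [491.1, 6.5, 297.1]
eef_rot: [3.139, 0.001, -0.049]
wrist_force: [0.7, 0.6, 0.5]
finger_gap: 47.1
finger_force: 0.0
```

step_arm --increments '[[[0,0,0,0.08,0.9,0.02,0],[0,0,0,0,0,0,0],[0,0,0,0,0,0.75,0],[0,0,0,0,0,0.75,0],[0,0,0,0,0,0.26,0]]]'

```text
clock: 16.25
eef_pos: [492.1, -27.8, 223.6]
eef_rot: [3.14, 0.005, -0.049]
wrist_force: [0.3, 0.7, 0.3]
finger_gap: 46.9
finger_force: 0.0
```

step_arm --increments '[[[0,0,0,0,0,0.27,0],[0,0,0,0,0,0,0],[0,0,0,0,0,0,1],[0,0,0,0,0,0,1],[0,0,0,0,0,0,1]]]'

```text
clock: 16.75
eef_pos: [492.9, -28.3, 215.7]
eef_rot: [3.139, 0.0, -0.049]
wrist_force: [-1.4, 0.1, 6.0]
finger_gap: 33.6
finger_force: 40.0
```

step_arm --increments '[[[0,0,0,0,0,-0.39,1],[0,0,0,0,0,-0.39,1],[0,0,0,0,0,-0.72,1],[0,0,0,0,0,-0.73,1],[0,0,0,0,0,0,1]]]'

```text
clock: 17.25
eef_pos: [493.3, -28.2, 307.6]
eef_rot: [3.139, -0.004, -0.049]
wrist_force: [0.5, 0.2, -2.4]
finger_gap: 33.3
finger_force: 40.0
```

step_arm --increments '[[[0,0,0,-0.21,-0.82,0,1],[0,0,0,-0.21,-0.82,0,1],[0,0,0,-0.21,-0.83,0,1],[0,0,0,-0.21,-0.82,0,1],[0,0,0,-0.21,-0.83,0,1]]]'

```text
clock: 17.75
eef_pos: [458.3, 139.7, 303.0]
eef_rot: [3.139, 0.003, -0.049]
wrist_force: [0.8, 0.2, -0.9]
finger_gap: 33.3
finger_force: 40.0
```

step_arm --increments '[[[0,0,0,-0.21,-0.82,0,1],[0,0,0,-0.21,-0.83,0,1],[0,0,0,-0.21,-0.82,0,1],[0,0,0,-0.21,-0.83,0,1],[0,0,0,-0.21,-0.82,0,1]]]'

```text
clock: 18.25
eef_pos: [424.4, 306.5, 302.6]
eef_rot: [3.139, 0.003, -0.049]
wrist_force: [0.3, -0.5, -1.3]
finger_gap: 33.4
finger_force: 40.0
```

step_arm --increments '[[[0,0,0,-0.21,-0.83,0,1],[0,0,0,-0.2,-0.82,0,1],[0,0,0,0,0,0,1],[0,0,0,0,0,0.85,1],[0,0,0,0,0,0.85,1]]]'

```text
clock: 18.75
eef_pos: [411.7, 371.4, 234.3]
eef_rot: [3.14, 0.001, -0.049]
wrist_force: [1.2, 0.6, -2.0]
finger_gap: 33.3
finger_force: 40.0
```

step_arm --increments '[[[0,0,0,0,0,0.29,1],[0,0,0,0,0,0.28,1],[0,0,0,0,0,0,1],[0,0,0,0,0,0,0.1],[0,0,0,0,0,0,0.1]]]'

```text
clock: 19.25
eef_pos: [412.0, 371.8, 213.3]
eef_rot: [3.14, 0.001, -0.049]
wrist_force: [-0.3, 0.5, -0.4]
finger_gap: 41.8
finger_force: 0.0
```

step_arm --increments '[[[0,0,0,0,0,0,0.1],[0,0,0,0,0,-0.41,0.1],[0,0,0,0,0,-0.41,0.1],[0,0,0,0,0,-0.75,0],[0,0,0,0,0,-0.75,0]]]'

```text
clock: 19.75
eef_pos: [411.8, 371.9, 306.4]
eef_rot: [3.139, 0.002, -0.049]
wrist_force: [0.6, 0.6, -0.2]
finger_gap: 46.9
finger_force: 0.0
```

```bash
python3 -c "
from pk import *
meas('top'); print('scene tote'); meas('scene',zlo=44,zhi=56,x0=300,x1=590,y0=300,y1=430,mn=40)
cyc((436.5,-27.3),(347.7,378))"
```

```text
73 [368. 211.] [ 605.2 -113.5   59.3] [ 591. -120.   49.] [ 620. -104.   68.] ((604.8378295898438, -113.1593017578125), 15.148011207580566)
90 [335. 282.] [437.  -28.   55.2] [421. -43.  44.] [452. -12.  60.] ((436.7667236328125, -28.300079345703125), 16.558788299560547)
scene tote
46 [226. 322.] [584.6 366.   49.9] [579. 339.  44.] [590. 398.  56.] ((585.5845947265625, 368.47265625), 29.202701568603516)
53 [238. 331.] [538.5 370.4  49.9] [522. 355.  44.] [560. 382.  56.] ((541.3657836914062, 363.18463134765625), 20.572702407836914)
55 [255. 343.] [474.4 376.1  50.6] [458. 363.  45.] [493. 385.  56.] ((476.1763610839844, 372.071533203125), 18.376392364501953)
98 [275. 354.] [411.1 374.   50.8] [393. 355.  44.] [428. 391.  56.] ((409.5937805175781, 373.29888916015625), 18.522062301635742)
# (436.5, -27.3, 120, -0.05, 0, 0, 38) end tcp [436.4 -27.4 300.1]
# (436.5, -27.3, 60, -0.05, 0, 0) end tcp [436.4 -27.4 240.1]
# (436.5, -27.3, 39, -0.05, 0, 0, 20) end tcp [436.4 -27.4 218.9]
# (436.5, -27.3, 70, -0.05, 0, 1, 20) end tcp [436.4 -27.4 250.1]
# (436.5, -27.3, 128, -0.05, 0, 1, 34) e
[... 742 characters left out ...]
0,0,0,0,0,0],[0,0,0,0,0,0,1],[0,0,0,0,0,0,1],[0,0,0,0,0,0,1],[0,0,0,0,0,-0.39,1]]]
[[[0,0,0,0,0,-0.39,1],[0,0,0,0,0,-0.72,1],[0,0,0,0,0,-0.73,1],[0,0,0,-0.23,-0.83,0,1],[0,0,0,-0.23,-0.83,0,1]]]
[[[0,0,0,-0.23,-0.84,0,1],[0,0,0,-0.23,-0.83,0,1],[0,0,0,-0.22,-0.84,0,1],[0,0,0,-0.23,-0.83,0,1],[0,0,0,-0.22,-0.84,0,1]]]
[[[0,0,0,-0.23,-0.83,0,1],[0,0,0,-0.22,-0.84,0,1],[0,0,0,-0.23,-0.83,0,1],[0,0,0,-0.22,-0.84,0,1],[0,0,0,-0.23,-0.83,0,1]]]
[[[0,0,0,0,0,0,1],[0,0,0,0,0,0.85,1],[0,0,0,0,0,0.85,1],[0,0,0,0,0,0.29,1],[0,0,0,0,0,0.28,1]]]
[[[0,0,0,0,0,0,1],[0,0,0,0,0,0,0.1],[0,0,0,0,0,0,0.1],[0,0,0,0,0,0,0.1],[0,0,0,0,0,-0.41,0.1]]]
[[[0,0,0,0,0,-0.41,0.1],[0,0,0,0,0,-0.75,0],[0,0,0,0,0,-0.75,0]]]
```

step_arm --increments '[[[0,0,0,0.1,0.9,0.02,0],[0,0,0,0.1,0.9,0.02,0],[0,0,0,0.1,0.91,0.02,0],[0,0,0,0.1,0.9,0.02,0],[0,0,0,0.1,0.91,0.02,0]]]'

```text
clock: 20.35
eef_pos: [422.8, 189.0, 301.2]
eef_rot: [3.139, 0.002, -0.049]
wrist_force: [0.9, -0.6, 0.1]
finger_gap: 46.9
finger_force: 0.0
```

step_arm --increments '[[[0,0,0,0.1,0.9,0.02,0],[0,0,0,0.1,0.91,0.02,0],[0,0,0,0.1,0.9,0.02,0],[0,0,0,0.1,0.91,0.02,0],[0,0,0,0.1,0.9,0.02,0]]]'

```text
clock: 20.85
eef_pos: [433.9, 7.3, 297.7]
eef_rot: [3.139, 0.002, -0.049]
wrist_force: [1.7, -0.7, -0.2]
finger_gap: 47.1
finger_force: 0.0
```

step_arm --increments '[[[0,0,0,0.09,0.91,0.02,0],[0,0,0,0,0,0,0],[0,0,0,0,0,0.75,0],[0,0,0,0,0,0.75,0],[0,0,0,0,0,0.24,0]]]'

```text
clock: 21.35
eef_pos: [435.1, -27.3, 225.3]
eef_rot: [3.14, 0.006, -0.049]
wrist_force: [-0.6, 0.2, 0.7]
finger_gap: 46.8
finger_force: 0.0
```

step_arm --increments '[[[0,0,0,0,0,0.22,0],[0,0,0,0,0,0,0],[0,0,0,0,0,0,1],[0,0,0,0,0,0,1],[0,0,0,0,0,0,1]]]'

```text
clock: 21.85
eef_pos: [436.1, -27.9, 219.7]
eef_rot: [3.139, 0.0, -0.049]
wrist_force: [-1.0, 0.2, 6.5]
finger_gap: 33.4
finger_force: 40.0
```

step_arm --increments '[[[0,0,0,0,0,-0.39,1],[0,0,0,0,0,-0.39,1],[0,0,0,0,0,-0.72,1],[0,0,0,0,0,-0.73,1],[0,0,0,0,0,0,1]]]'

```text
clock: 22.35
eef_pos: [436.5, -27.8, 311.5]
eef_rot: [3.139, -0.004, -0.049]
wrist_force: [0.1, -0.8, -1.8]
finger_gap: 33.4
finger_force: 40.0
```

Pick base was at 219.7, so the floor contact height in the tote is about 216.7.

step_arm --increments '[[[0,0,0,-0.23,-0.83,0,1],[0,0,0,-0.23,-0.83,0,1],[0,0,0,-0.23,-0.84,0,1],[0,0,0,-0.23,-0.83,0,1],[0,0,0,-0.22,-0.84,0,1]]]'

```text
clock: 22.85
eef_pos: [397.9, 142.3, 307.2]
eef_rot: [3.139, 0.002, -0.049]
wrist_force: [1.3, -0.7, -0.4]
finger_gap: 33.0
finger_force: 40.0
```

step_arm --increments '[[[0,0,0,-0.23,-0.83,0,1],[0,0,0,-0.22,-0.84,0,1],[0,0,0,-0.23,-0.83,0,1],[0,0,0,-0.22,-0.84,0,1],[0,0,0,-0.23,-0.83,0,1]]]'

```text
clock: 23.35
eef_pos: [361.0, 311.2, 306.8]
eef_rot: [3.139, 0.002, -0.049]
wrist_force: [0.3, -0.6, -1.6]
finger_gap: 33.5
finger_force: 40.0
```

step_arm --increments '[[[0,0,0,-0.22,-0.84,0,1],[0,0,0,-0.23,-0.83,0,1],[0,0,0,0,0,0,1],[0,0,0,0,0,0.85,1],[0,0,0,0,0,0.85,1]]]'

```text
clock: 23.85
eef_pos: [346.7, 377.1, 238.4]
eef_rot: [3.14, 0.001, -0.049]
wrist_force: [0.7, 0.5, -1.6]
finger_gap: 33.2
finger_force: 40.0
```

step_arm --increments '[[[0,0,0,0,0,0.29,1],[0,0,0,0,0,0.28,1],[0,0,0,0,0,0,1],[0,0,0,0,0,0,0.1],[0,0,0,0,0,0,0.1]]]'

```text
clock: 24.35
eef_pos: [347.0, 377.4, 217.4]
eef_rot: [3.14, 0.001, -0.049]
wrist_force: [0.5, 0.8, -0.1]
finger_gap: 41.7
finger_force: 0.0
```

step_arm --increments '[[[0,0,0,0,0,0,0.1],[0,0,0,0,0,-0.41,0.1],[0,0,0,0,0,-0.41,0.1],[0,0,0,0,0,-0.75,0],[0,0,0,0,0,-0.75,0]]]'

```text
clock: 24.85
eef_pos: [346.8, 377.4, 310.5]
eef_rot: [3.139, 0.002, -0.049]
wrist_force: [1.1, 0.4, -0.5]
finger_gap: 47.2
finger_force: 0.0
```

```bash
python3 -c "
from pk import *
print('scene tote'); meas('scene','s4.png',zlo=44,zhi=56,x0=300,x1=590,y0=300,y1=430,mn=40)
c,W=meas('top','t4.png',zlo=36,zhi=56,y0=100,y1=200,x0=420,x1=560); x,y,z=W[...,0],W[...,1],W[...,2]
P=W[(x>430)&(x<560)&(y>140)&(y<175)&(z>44)&(z<58)]; print('bar',len(P),np.median(P,0),cv2.minAreaRect(P[:,:2].astype(np.float32)))
plan([(480,155.5,150,-.02,-.12,.28,34),(480,155.5,46,-.02,-.12,.28,28)])
"
```

```text
scene tote
116 [227. 321.] [584.5 360.8  49.9] [576. 301.  44.] [590. 426.  56.] ((584.0510864257812, 363.44683837890625), 63.09440231323242)
86 [239. 329.] [539.6 364.2  50.4] [523. 347.  44.] [559. 380.  56.] ((539.5068969726562, 361.74578857421875), 19.78754425048828)
65 [255. 343.] [476.  375.2  50.5] [458. 359.  44.] [493. 388.  56.] ((476.932373046875, 369.3230285644531), 19.15264320373535)
59 [274. 357.] [408.7 380.3  50.3] [394. 367.  44.] [427. 391.  56.] ((410.6260986328125, 375.7811279296875), 17.497268676757812)
107 [294. 369.] [344.6 379.4  50.9] [328. 362.  44.] [362. 396.  56.] ((344.3701171875, 378.49725341796875), 18.28708267211914)
285 [260. 259.] [497.6 150.   45.6] [447. 124.  36.] [550. 162.  54.] ((498.0966491699219, 145.23858642578125), 52.21712112426758)
bar 200 [498.15557806 153.26274513  47.59669658] ((498.44439697265625, 152.00660705566406), (16.821521759033203, 102.08191680908203), 86.62947082519531)
# (480, 155.5, 150, -0.02, -0.12, 0.28, 34) end tcp [479.9 177.2 328.8]
# (480, 155.5, 46, -0.02, -0.12, 0.28, 28) end tcp [480.2 177.1 224.5]
[[[-0.026,0,-0.006,0.59,0.81,-0.06,0.28],[-0.026,0,-0.006,0.59,0.81,-0.05,0.28],[-0.026,0,-0.006,0.59,0.82,-0.03,0.28],[-0.026,0.001,-0.006,0.58,0.82,-0.02,0.28],[-0.026,0,-0.006,0.58,0.82,0,0.28]]]
[[[-0.026,0.001,-0.007,0.57,0.82,0.02,0.28],[0,0,0,0,-0.08,0.65,0.28],[0,0,0,0,-0.08,0.65,0.28],[0,0,0,0,-0.07,0.64,0.28],[0,0,0,0,-0.08,0.65,0.28]]]
```

View pics/s4.png

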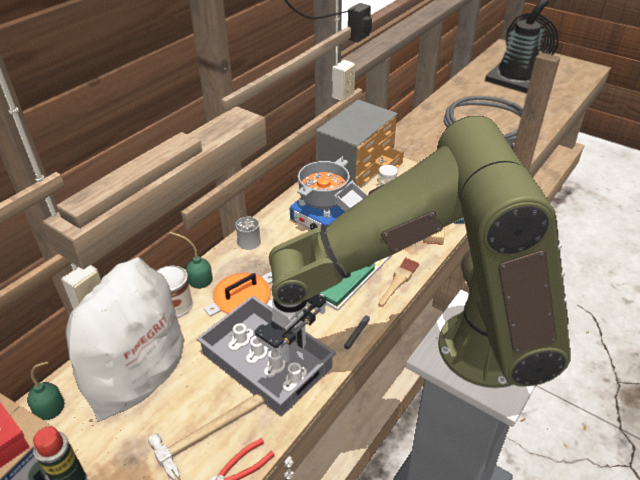

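All four castings stand upright in the tote, at pixels (239,329) to (294,371). Now the tray goes back.

step_arm --increments '[[[-0.026,0,-0.006,0.59,0.81,-0.06,0.28],[-0.026,0,-0.006,0.59,0.81,-0.05,0.28],[-0.026,0,-0.006,0.59,0.82,-0.03,0.28],[-0.026,0,-0.006,0.58,0.82,-0.02,0.28],[-0.026,0,-0.006,0.58,0.82,0,0.28]]]'

```text
clock: 25.45
eef_pos: [458.2, 208.7, 322.3]
eef_rot: [3.036, 0.003, -0.025]
wrist_force: [1.1, 0.1, -0.5]
finger_gap: 34.0
finger_force: 0.0
```

step_arm --increments '[[[-0.026,0,-0.006,0.57,0.82,0.02,0.28],[0,0,0,0,0,0,0.28],[0,0,0,0,-0.08,0.65,0.28],[0,0,0,0,-0.08,0.65,0.28],[0,0,0,0,-0.07,0.64,0.28]]]'

```text
clock: 25.95
eef_pos: [478.8, 176.8, 245.7]
eef_rot: [3.017, 0.004, -0.021]
wrist_force: [0.0, -0.2, -0.4]
finger_gap: 34.0
finger_force: 0.0
```

step_arm --increments '[[[0,0,0,0,-0.08,0.65,0.28],[0,0,0,0,0,0,0.28],[0,0,0,0,0,0,1],[0,0,0,0,0,0,1],[0,0,0,0,0,0,1]]]'

```text
clock: 26.45
eef_pos: [479.4, 176.5, 222.0]
eef_rot: [3.018, 0.002, -0.021]
wrist_force: [0.1, 2.3, -2.2]
finger_gap: 13.3
finger_force: 0.8
```

```bash
python3 -c "
from plan import *
s=manip.read_state();p=s['eef_pos'];r=R.from_euler('xyz',s['eef_rot']);print(p,s['eef_rot'],s['finger_gap'],s['wrist_force'])
print(r.inv().apply(np.array([.022,1,0])*-206)/40)"
```

```text
[479.4166766  176.54202221 221.97599427] [ 3.01762096e+00  1.73159943e-03 -2.07545617e-02] 13.297569752647144 [ 0.07966559  2.28879747 -2.22975779]
[-0.00639727  5.11170681  0.63698469]
```

step_arm --increments '[[[0,0,0,0,0,0,1],[0,0,0,0,0.2,0.02,1],[0,0,0,0,0.35,0.04,1],[0,0,0,0,0.45,0.055,1],[0,0,0,0,0.45,0.055,1]]]'

```text
clock: 26.95
eef_pos: [478.1, 117.4, 221.8]
eef_rot: [3.018, 0.002, -0.02]
wrist_force: [1.3, 4.7, 2.3]
finger_gap: 10.8
finger_force: 40.0
```

step_arm --increments '[[[0,0,0,0,0.45,0.055,1],[0,0,0,0,0.45,0.055,1],[0,0,0,0,0.45,0.055,1],[0,0,0,0,0.45,0.055,1],[0,0,0,0,0.45,0.055,1]]]'

```text
clock: 27.45
eef_pos: [476.0, 26.4, 221.9]
eef_rot: [3.017, 0.003, -0.021]
wrist_force: [0.0, 2.1, 0.3]
finger_gap: 10.8
finger_force: 40.0
```

step_arm --increments '[[[0,0,0,0,0.45,0.055,1],[0,0,0,0,0.45,0.055,1],[0,0,0,0,0.3,0.04,1],[0,0,0,0,0.21,0.03,1],[0,0,0,0,0,0,1]]]'

```text
clock: 27.95
eef_pos: [475.1, -30.5, 221.8]
eef_rot: [3.016, 0.003, -0.021]
wrist_force: [0.7, -4.8, 4.2]
finger_gap: 10.7
finger_force: 40.0
```

step_arm --increments '[[[0,0,0,0,0,0,1],[0,0,0,0,0,0,1]]]'

```text
clock: 28.15
eef_pos: [475.1, -29.6, 221.7]
eef_rot: [3.016, 0.003, -0.02]
wrist_force: [0.7, -5.7, 5.0]
finger_gap: 10.9
finger_force: 40.0
```

```bash
cat > home.py <<'E'
from cast import *
for n in('top','scene'):
    c=snap(n,n+'5.png'); W=cloud(c); x,y,z=W[...,0],W[...,1],W[...,2]; f=c['frame']
    hsv=cv2.cvtColor(f,cv2.COLOR_RGB2HSV)
    g=(hsv[...,0]>60)&(hsv[...,0]<95)&(hsv[...,1]>80)&(x>350)&(x<620)&(y>-320)&(y<150)&(z<60)
    d=np.load('/tmp/'+n+'0.npz'); W0=d['W']; h0=cv2.cvtColor(d['f'],cv2.COLOR_RGB2HSV)
    g0=(h0[...,0]>60)&(h0[...,0]<95)&(h0[...,1]>80)&(W0[...,0]>350)&(W0[...,0]<620)&(W0[...,1]>-320)&(W0[...,1]<150)&(W0[...,2]<60)
    b=(x>420)&(x<560)&(y>-80)&(y<-20)&(z>44)&(z<58); b0=(W0[...,0]>420)&(W0[...,0]<560)&(W0[...,1]>-80)&(W0[...,1]<-20)&(W0[...,2]>44)&(W0[...,2]<58)
    # the same measure in the first picture and now
    for nm,a,V in(('then',g0,W0),('now',g,W)): print(n,nm,a.sum(),np.percentile(V[a],[1,50,99],axis=0)[:,:2].round(1).tolist())
    print('bar then/now',np.median(W0[b0],0),np.median(W[b],0) if b.any() else None)
E
python3 home.py
```

```text
top then 2844 [[396.6, -279.9], [468.6, -153.8], [588.1, -93.9]]
top now 4034 [[398.2, -284.5], [467.3, -193.9], [587.1, -99.3]]
bar then/now [496.02656004 -48.50530779  47.59640006] [543.10664412 -55.84303604  47.91617423]
scene then 1372 [[391.5, -279.5], [470.0, -150.7], [588.3, -81.9]]
scene now 1420 [[392.7, -286.5], [462.3, -189.6], [586.1, -86.6]]
bar then/now [491.74800579 -43.82657702  47.82298927] [466.10799934 -45.18203805  49.56317023]
```

step_arm --increments '[[[0,0,0,0,0.05,0.005,1],[0,0,0,0,0,0,1]]]'

```text
clock: 28.45
eef_pos: [475.1, -31.0, 221.8]
eef_rot: [3.017, 0.003, -0.02]
wrist_force: [-0.3, 2.8, 7.9]
finger_gap: 10.7
finger_force: 40.0
```

step_arm --increments '[[[0,0,0,0,0.05,0.005,1],[0,0,0,0,0,0,1]]]'

```text
clock: 28.65
eef_pos: [475.0, -32.9, 221.8]
eef_rot: [3.018, 0.003, -0.02]
wrist_force: [-0.1, 4.0, 7.7]
finger_gap: 10.6
finger_force: 40.0
```

step_arm --increments '[[[0,0,0,0,0.05,0.005,1],[0,0,0,0,0,0,1]]]'

```text
clock: 28.85
eef_pos: [474.8, -33.9, 221.8]
eef_rot: [3.02, 0.004, -0.021]
wrist_force: [-3.0, 20.8, 12.2]
finger_gap: 11.0
finger_force: 40.0
```

step_arm --increments '[[[0,0,0,0,0.05,0.005,1],[0,0,0,0,0,0,1]]]'

```text
clock: 29.05
eef_pos: [474.5, -34.7, 221.8]
eef_rot: [3.023, 0.005, -0.021]
wrist_force: [-5.7, 38.5, 16.5]
finger_gap: 10.8
finger_force: 40.0
```

step_arm --increments '[[[0,0,0,0,-0.1,-0.01,1],[0,0,0,0,-0.1,-0.01,1],[0,0,0,0,0,0,1],[0,0,0,0,0,0,1]]]'

```text
clock: 29.45
eef_pos: [475.1, -29.1, 221.7]
eef_rot: [3.017, 0.003, -0.021]
wrist_force: [-1.4, 3.6, 10.1]
finger_gap: 11.1
finger_force: 40.0
```

Contact with the stop came at y ≈ −33.2, and the tray now sits 4 mm short of it, which is home. I release and look at the pegs and tray from above.

step_arm --increments '[[[0,0,0,0,0,0,0.28],[0,0,0,0,0,0,0.28],[0,0,0,0,0,0,0.28],[0,0,0,0,0,-0.5,0.28],[0,0,0,0,0,-0.9,0.28]]]'

```text
clock: 29.95
eef_pos: [474.8, -22.6, 275.7]
eef_rot: [3.017, 0.009, -0.021]
wrist_force: [0.1, -0.3, 0.8]
finger_gap: 33.9
finger_force: 0.0
```

step_arm --increments '[[[0,0,0,0,0,-1,0.28],[0,0,0,0,0,-1,0.28],[0.055,0,0,0.5,0.8,-0.9,0],[0.055,0,0,0.5,0.8,-0.9,0],[0.05,0,0,0.5,0.8,-0.8,0]]]'

```text
clock: 30.45
eef_pos: [533.0, -99.2, 466.3]
eef_rot: [-3.139, 0.002, -0.02]
wrist_force: [0.5, 0.8, -0.6]
finger_gap: 46.7
finger_force: 0.0
```

step_arm --increments '[[[0,0,0,0.4,0.8,0,0],[0,0,0,0.4,0.8,0,0],[0,0,0,0,0,0,0]]]'

```text
clock: 30.75
eef_pos: [564.2, -166.3, 462.8]
eef_rot: [-3.141, 0.005, -0.024]
wrist_force: [-0.4, 0.6, -0.3]
finger_gap: 46.8
finger_force: 0.0
```

```bash
sed -i "s/5.png/6.png/" home.py; python3 home.py
python3 - <<'E'
from cast import *
s=manip.read_state(); print(s['clock'],s['eef_pos'],s['eef_rot'],s['joints'])
c,W=meas('wrist','w3.png',zlo=174,zhi=200,x0=620,x1=720,y0=-320,y1=-60,mn=15)
E
```

```text
top then 2844 [[396.6, -279.9], [468.6, -153.8], [588.1, -93.9]]
top now 248 [[512.4, -286.2], [566.6, -117.1], [584.6, -97.9]]
bar then/now [496.02656004 -48.50530779  47.59640006] [494.41432876 -52.95717673  47.27109208]
scene then 1372 [[391.5, -279.5], [470.0, -150.7], [588.3, -81.9]]
scene now 2298 [[392.5, -285.8], [492.0, -179.3], [586.1, -86.8]]
bar then/now [491.74800579 -43.82657702  47.82298927] [488.30932411 -47.81905979  47.62357703]
30.85 [ 563.48090161 -163.53151675  463.27117674] [-3.1400942   0.00499212 -0.02184084] [-3.44857298e-01  3.48234085e-01  1.32224904e+00 -1.64406675e-04
  1.47631911e+00  1.24779955e+00]
165 [204.  78.] [670.1 -94.4 181.1] [667. -98. 174.] [675. -90. 188.] ((670.9827880859375, -93.1683120727539), 4.3507513999938965)
201 [528.  77.] [ 666.2 -289.1  180.8] [ 663. -293.  174.] [ 670. -286.  188.] ((666.470458984375, -290.2668762207031), 4.197778701782227)
```

View pics/w3.png

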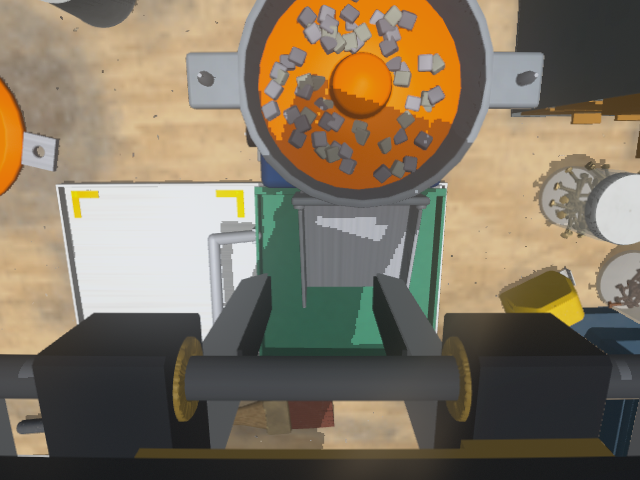

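The pegs show at (204,78) and (528,77). The bowl's centre is (668.5,−192.2) and its yaw −0.02, which agrees with the tray's stop. The tray is under the chute with its handle bar at (213,275). Now to the cover.

```bash
python3 -c "
from plan import *
plan([(633,150,255,1.313,0,0,38)])"
```

```text
# (633, 150, 255, 1.313, 0, 0, 38) end tcp [633.  150.1 435.1]
[[[-0.001,0,-0.17,0.16,-0.79,0.07,0],[-0.001,0,-0.17,0.26,-0.76,0.07,0],[0,0.001,-0.17,0.36,-0.72,0.07,0],[-0.001,0,-0.17,0.45,-0.66,0.07,0],[0,0.001,-0.17,0.54,-0.59,0.07,0]]]
[[[-0.001,0,-0.17,0.61,-0.52,0.07,0],[0,0.001,-0.17,0.67,-0.43,0.07,0],[-0.001,0,-0.169,0.72,-0.34,0.07,0],[0,0.001,-0.17,0.77,-0.24,0.08,0],[-0.001,0,-0.169,0.79,-0.14,0.07,0]]]
```

step_arm --increments '[[[0,0,-0.17,0.16,-0.79,0.07,0],[0,0,-0.17,0.26,-0.76,0.07,0],[0,0,-0.17,0.36,-0.72,0.07,0],[0,0,-0.17,0.45,-0.66,0.07,0],[0,0,-0.17,0.54,-0.59,0.07,0]]]'

```text
clock: 31.4
eef_pos: [598.0, -4.1, 450.4]
eef_rot: [-3.139, 0.002, 0.654]
wrist_force: [1.1, -0.2, 0.5]
finger_gap: 47.1
finger_force: 0.0
```

step_arm --increments '[[[0,0,-0.17,0.61,-0.52,0.07,0],[0,0,-0.17,0.67,-0.43,0.07,0],[0,0,-0.17,0.72,-0.34,0.07,0],[0,0,-0.17,0.77,-0.24,0.07,0],[0,0,-0.17,0.79,-0.14,0.07,0]]]'

```text
clock: 31.9
eef_pos: [632.3, 152.2, 436.4]
eef_rot: [-3.138, -0.0, 1.321]
wrist_force: [0.3, -0.2, 0.5]
finger_gap: 47.0
finger_force: 0.0
```

step_arm --increments '[[[0,0,0,0,0,0,0],[0,0,0,0,0,0,0]]]'

```text
clock: 32.1
eef_pos: [632.4, 150.9, 436.1]
eef_rot: [-3.138, 0.0, 1.315]
wrist_force: [0.0, 0.7, -0.5]
finger_gap: 47.2
finger_force: 0.0
```

Run:
```python
from h import *
s=manip.read_state(); print(s['clock'],s['eef_pos'],s['eef_rot'])
for n in('wrist','top'):
    c=snap(n,n+'7.png'); W=cloud(c); x,y,z=W[...,0],W[...,1],W[...,2]; hsv=cv2.cvtColor(c['frame'],cv2.COLOR_RGB2HSV)
    m=(x>560)&(x<740)&(y>130)&(y<340)&(z>44)&(z<62)&(hsv[...,2]<90); P=W[m]
    print(n,len(P),P.mean(0),np.percentile(P[:,2],95),cv2.minAreaRect(P[:,:2].astype(np.float32)),cv2.fitLine(P[:,:2].astype(np.float32),cv2.DIST_HUBER,0,.01,.01).ravel())
    m=(hsv[...,0]<18)&(hsv[...,1]>150)&(x>520)&(x<760)&(y>120)&(y<340)&(z>4)&(z<30); P=W[m]; print(' disc',cv2.minEnclosingCircle(P[:,:2].astype(np.float32)))
```

```text
32.1 [632.39042665 150.91684781 436.09052357] [-3.13753729e+00  2.36562978e-04  1.31486093e+00]
wrist 1656 [648.6828683  238.81083587  53.13703021] 59.21000019474263 ((628.98388671875, 268.1655578613281), (81.37452697753906, 159.26329040527344), 35.73893737792969) [2.0503822e-01 9.7875398e-01 6.5435120e+02 2.3086528e+02]
 disc ((655.2391357421875, 231.82949829101562), 82.49897766113281)<stdin>:6: RuntimeWarning: Mean of empty slice.
  ret = um.true_divide(
Traceback (most recent call last):
IndexError: index -1 is out of bounds for axis 0 with size 0
```

View pics/wrist7.png

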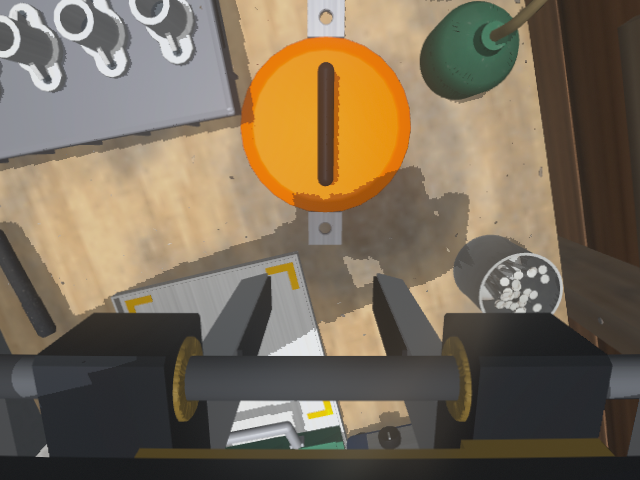

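The bar stands upright in the image, at column 326 from row 65 to 185, so the tool's yaw of 1.313 matches it. I check that the gripper body clears the green bottle at (470,50).

Run:
```python
from plan import *
for n in('top','scene'):
    W=np.load('/tmp/'+n+'0.npz')['W'].reshape(-1,3); W=W[~np.isnan(W[:,0])]
    T=tool(1.313); q=T.inv().apply(W-[655,231.5,0])
    for zl in (40,80,110,150): 
        m=(W[:,2]>zl)&(W[:,2]<500)&(abs(q[:,0])<60)&(abs(q[:,1])<170); m2=m&(np.abs(q[:,:2]).max(1)>20)&(np.hypot(q[:,0],q[:,1])>55)
        print(n,zl,m2.sum(),(np.percentile(q[m2],[0,5,95],axis=0).round() if m2.any() else ''))
plan([(655,231.5,130,1.313,0,0,36),('w',1,0),(655,231.5,70,1.313,0,0,30),(655,231.5,50,1.313,0,0,20)])
```

```text
top 40 5138 [[ -60. -170. -462.]
 [ -50.  -79. -459.]
 [  56.  164.  -62.]]
top 80 4482 [[ -60.   93. -462.]
 [ -52.  100. -459.]
 [  56.  165. -345.]]
top 110 4433 [[ -60.   93. -462.]
 [ -52.  100. -459.]
 [  55.  165. -348.]]
top 150 4418 [[ -60.   93. -462.]
 [ -52.  100. -459.]
 [  55.  165. -349.]]
scene 40 2376 [[ -60. -170. -464.]
 [ -50. -121. -458.]
 [  56.  163.  -52.]]
scene 80 1942 [[ -60.   88. -464.]
 [ -51.   97. -459.]
 [  56.  165. -331.]]
scene 110 1928 [[ -60.   88. -464.]
 [ -52.   97. -459.]
 [  55.  165. -332.]]
scene 150 1928 [[ -60.   88. -464.]
 [ -52.   97. -459.]
 [  55.  165. -332.]]
# (655, 231.5, 130, 1.313, 0, 0, 36) end tcp [655.2 231.6 310.1]
# (655, 231.5, 70, 1.313, 0, 0, 30) end tcp [655.2 231.6 250.1]
# (655, 231.5, 50, 1.313, 0, 0, 20) end tcp [655.2 231.6 230.1]
[[[-0.001,0,0,0.53,0.01,0.79,0],[-0.001,0,0,0.53,0.01,0.79,0],[-0.001,0,0,0.53,0,0.79,0],[-0.001,0,0,0.54,0.01,0.79,0],[0,0,0,0,0,0,0]]]
[[[0,0,0,0,0,0.5,0],[0,0,0,0,0,0.5,0],[0,0,0,0,0,0.5,0],[0,0,0,0,0,0.25,0],[0,0,0,0,0,0.25,0]]]
```

Run:
```python
from h import *
for n in('top','scene'):
    W=np.load('/tmp/'+n+'0.npz')['W'].reshape(-1,3); W=W[~np.isnan(W[:,0])]
    print(n)
    for y in range(-420,360,60):
        o=[]
        for z0,z1 in((110,250),(250,300),(300,350),(350,420),(420,600)):
            m=(W[:,1]>=y)&(W[:,1]<y+60)&(W[:,2]>z0)&(W[:,2]<z1)&(W[:,0]>690)&(W[:,0]<950)
            o.append('%d:%d'%(m.sum(),W[m,0].min()) if m.sum()>3 else '-')
        print(y,o)
```

```text
top
-420 ['2912:690', '-', '-', '-', '810:845']
-360 ['547:819', '-', '-', '-', '791:844']
-300 ['836:690', '-', '-', '-', '810:843']
-240 ['1327:690', '-', '-', '-', '786:844']
-180 ['1138:690', '-', '-', '-', '761:845']
-120 ['544:690', '-', '-', '-', '768:846']
-60 ['158:828', '-', '87:758', '1133:758', '1617:759']
0 ['-', '-', '113:759', '1616:758', '1225:759']
60 ['-', '-', '118:759', '1590:758', '1084:759']
120 ['-', '-', '114:759', '1479:759', '1183:759']
180 ['-', '-', '113:760', '925:759', '2091:762']
240 ['97:786', '-', '119:758', '718:759', '2019:762']
300 ['65:739', '-', '118:760', '719:760', '2016:760']
scene
-420 ['803:690', '-', '-', '-', '173:831']
-360 ['598:690', '-', '-', '-', '183:830']
-300 ['386:690', '-', '-', '-', '174:838']
-240 ['532:691', '-', '-', '-', '187:839']
-180 ['386:690', '-', '-', '-', '194:838']
-120 ['284:690', '-', '-', '-', '213:839']
-60 ['429:821', '-', '48:755', '453:754', '1420:753']
0 ['356:821', '-', '83:753', '628:752', '831:756']
60 ['312:822', '-', '90:754', '563:753', '257:756']
120 ['333:822', '-', '91:755', '564:753', '198:758']
180 ['389:822', '-', '102:756', '447:753', '485:757']
240 ['117:783', '-', '104:755', '470:754', '633:759']
300 ['69:733', '-', '109:755', '527:753', '711:754']
```

There's a shelf face at x ≈ 757 above z ≈ 335 for y > −60, so I must keep the gripper low near the cover and rise only after moving away from the shelf. No such shelf at the bowl. I descend first, then move across and grip.

```bash
python3 -c "
from plan import *
plan([(633,150,115,1.313,0,0,36),(655,231.5,112,1.313,0,0,30),('w',1,0),(655,231.5,70,1.313,0,0,30),(655,231.5,49,1.313,0,0,20)])"
```

```text
# (633, 150, 115, 1.313, 0, 0, 36) end tcp [632.8 149.9 294.9]
# (655, 231.5, 112, 1.313, 0, 0, 30) end tcp [655.2 231.6 292.1]
# (655, 231.5, 70, 1.313, 0, 0, 30) end tcp [655.2 231.7 250.1]
# (655, 231.5, 49, 1.313, 0, 0, 20) end tcp [655.2 231.7 228.9]
[[[-0.001,0,0,0,0,0.88,0],[-0.001,0,0,0,0.01,0.89,0],[-0.001,0,0,0.01,0,0.88,0],[-0.001,0,0,0,0,0.89,0],[0,0,0,0.71,0.01,0.02,0]]]
[[[0,0,0,0.7,0,0.03,0],[0,0,0,0.71,0.01,0.02,0],[0,0,0,0,0,0,0],[0,0,0,0,0,0.53,0],[0,0,0,0,0,0.52,0]]]
[[[0,0,0,0,0,0.26,0],[0,0,0,0,0,0.27,0]]]
```

step_arm --increments '[[[-0.001,0,0,0,0,0.88,0],[-0.001,0,0,0,0.01,0.89,0],[-0.001,0,0,0.01,0,0.88,0],[-0.001,0,0,0,0,0.89,0],[0,0,0,0.71,0.01,0.02,0]]]' --newtons 60

```text
clock: 32.7
eef_pos: [640.0, 174.5, 289.0]
eef_rot: [-3.134, 0.004, 1.309]
wrist_force: [-0.4, -0.2, 0.2]
finger_gap: 46.6
finger_force: 0.0
```

step_arm --increments '[[[0,0,0,0.7,0,0.03,0],[0,0,0,0.71,0.01,0.02,0],[0,0,0,0,0,0,0],[0,0,0,0,0,0.53,0],[0,0,0,0,0,0.52,0]]]'

```text
clock: 33.2
eef_pos: [655.4, 230.8, 250.1]
eef_rot: [3.141, -0.001, 1.313]
wrist_force: [0.6, -0.4, 0.6]
finger_gap: 47.0
finger_force: 0.0
```

step_arm --increments '[[[0,0,0,0,0,0.26,0],[0,0,0,0,0,0.26,0],[0,0,0,0,0,0,0],[0,0,0,0,0,0,1],[0,0,0,0,0,0,1]]]'

```text
clock: 33.7
eef_pos: [655.6, 232.0, 230.0]
eef_rot: [3.141, -0.001, 1.314]
wrist_force: [-0.3, 0.6, -0.7]
finger_gap: 34.3
finger_force: 0.0
```

step_arm --increments '[[[0,0,0,0,0,0,1],[0,0,0,0,0,0,1],[0,0,0,0,0,0,1]]]'

```text
clock: 34.0
eef_pos: [655.4, 232.1, 229.3]
eef_rot: [-3.141, -0.0, 1.314]
wrist_force: [-0.5, -0.9, 1.8]
finger_gap: 12.9
finger_force: 60.0
```

```bash
python3 -c "
from plan import *
s=manip.read_state(); print(s['eef_pos'],s['eef_rot'],s['finger_gap'],s['wrist_force'])
plan([(655,231.5,84,1.313,0,1,16),(610,90,100,1.313,0,1,26),(600,60,262,1.45,0,1,28)])"
```

```text
[655.42407141 232.06967438 229.27185754] [-3.14138345e+00 -2.27545015e-04  1.31438415e+00] 12.874289944214832 [-0.46797717 -0.92421265  1.7825568 ]
# (655, 231.5, 84, 1.313, 0, 1, 16) end tcp [654.8 231.4 264.1]
# (610, 90, 100, 1.313, 0, 1, 26) end tcp [610.1  90.1 280. ]
# (600, 60, 262, 1.45, 0, 1, 28) end tcp [599.9  59.9 442. ]
[[[0,0,0.001,-0.01,0,-0.29,1],[0,0,0,0,0,-0.29,1],[0,0,0.001,-0.01,-0.01,-0.29,1],[0,0,0,-0.62,-0.03,-0.07,1],[0,0,0,-0.62,-0.03,-0.07,1]]]
[[[0,0,0,-0.62,-0.03,-0.06,1],[0,0,0,-0.61,-0.03,-0.07,1],[0,0,0,-0.62,-0.03,-0.06,1],[0,0,0,-0.61,-0.03,-0.07,1],[0,0,-0.029,-0.13,-0.01,-0.67,1]]]
[[[0,0,-0.029,-0.13,-0.01,-0.68,1],[0,0,-0.029,-0.13,-0.02,-0.67,1],[0,0,-0.029,-0.13,-0.02,-0.68,1],[0,0,-0.029,-0.13,-0.02,-0.67,1],[0,0,-0.03,-0.14,-0.02,-0.68,1]]]
```

The disc lies close to the tote's rim corner, so I lift slightly and move −y before rising.

```bash
python3 -c "
from plan import *
plan([(655.4,232,57,1.314,0,1,8),(655.4,205,61,1.314,0,1,15),(655,180,72,1.314,0,1,16),(610,90,110,1.314,0,1,24),(600,60,262,1.45,0,1,28)])"
```

```text
# (655.4, 232, 57, 1.314, 0, 1, 8) end tcp [655.4 232.1 236.9]
# (655.4, 205, 61, 1.314, 0, 1, 15) end tcp [655.4 205.2 240.9]
# (655, 180, 72, 1.314, 0, 1, 16) end tcp [655.  180.1 252.1]
# (610, 90, 110, 1.314, 0, 1, 24) end tcp [610.   90.1 290. ]
# (600, 60, 262, 1.45, 0, 1, 28) end tcp [599.8  59.9 442. ]
[[[0,0,0,0,0,-0.19,1],[0,0,0,-0.33,0.09,-0.05,1],[0,0,0,-0.32,0.08,-0.05,1],[0,0,0,-0.31,0.07,-0.14,1],[0,0,0,-0.3,0.08,-0.14,1]]]
[[[0,0,0,-0.49,-0.1,-0.19,1],[0,0,0,-0.49,-0.1,-0.19,1],[0,0,0,-0.49,-0.11,-0.19,1],[0,0,0,-0.5,-0.1,-0.19,1],[0,0,0,-0.49,-0.11,-0.19,1]]]
[[[0,0,-0.029,-0.13,-0.01,-0.63,1],[0,0,-0.029,-0.13,-0.01,-0.63,1],[0,0,-0.029,-0.13,-0.01,-0.63,1],[0,0,-0.029,-0.13,-0.02,-0.64,1],[0,0,-0.028,-0.13,-0.02,-0.63,1]]]
[[[0,0,-0.029,-0.14,-0.03,-0.64,1]]]
```

step_arm --increments '[[[0,0,0,0,0,-0.19,1],[0,0,0,-0.33,0.09,-0.05,1],[0,0,0,-0.32,0.08,-0.05,1],[0,0,0,-0.31,0.07,-0.14,1],[0,0,0,-0.3,0.08,-0.14,1]]]'

```text
clock: 34.5
eef_pos: [655.0, 178.4, 252.1]
eef_rot: [-3.141, 0.0, 1.314]
wrist_force: [0.8, -0.3, -2.6]
finger_gap: 12.6
finger_force: 60.0
```

step_arm --increments '[[[0,0,0,-0.49,-0.1,-0.19,1],[0,0,0,-0.49,-0.1,-0.19,1],[0,0,0,-0.49,-0.11,-0.19,1],[0,0,0,-0.5,-0.1,-0.19,1],[0,0,0,-0.49,-0.11,-0.19,1]]]'

```text
clock: 35.0
eef_pos: [609.4, 88.5, 290.6]
eef_rot: [-3.141, -0.0, 1.314]
wrist_force: [-0.2, 0.2, -3.1]
finger_gap: 12.2
finger_force: 60.0
```

step_arm --increments '[[[0,0,-0.029,-0.13,-0.01,-0.63,1],[0,0,-0.029,-0.13,-0.01,-0.63,1],[0,0,-0.029,-0.13,-0.01,-0.63,1],[0,0,-0.029,-0.13,-0.02,-0.64,1],[0,0,-0.029,-0.13,-0.02,-0.64,1]]]'

```text
clock: 35.5
eef_pos: [601.4, 64.2, 418.1]
eef_rot: [-3.141, -0.0, 1.429]
wrist_force: [0.2, -0.2, -3.3]
finger_gap: 12.2
finger_force: 60.0
```

step_arm --increments '[[[0,0,-0.029,-0.14,-0.03,-0.64,1],[0,0,0,0,0,0,1],[0,0,0,0,0,0,1]]]'

```text
clock: 35.8
eef_pos: [599.7, 59.4, 441.6]
eef_rot: [-3.141, -0.0, 1.45]
wrist_force: [-0.4, 0.4, -3.7]
finger_gap: 12.6
finger_force: 60.0
```

```bash
cat > cov.py <<'E'
from h import *
def cov(names=('top','scene')):
    s=manip.read_state(); g=s['eef_pos']+R.from_euler('xyz',s['eef_rot']).apply([0,0,180]); print(s['clock'],'grasp',g.round(1),'rot',s['eef_rot'].round(4),'F',s['wrist_force'].round(1),s['finger_gap'].round(1))
    for n in names:
        c=snap(n,None); W=cloud(c); x,y,z=W[...,0],W[...,1],W[...,2]; hsv=cv2.cvtColor(c['frame'],cv2.COLOR_RGB2HSV)
        zb=g[2]-48
        for nm,m in dict(disc=(hsv[...,0]<18)&(hsv[...,1]>150)&(abs(z-zb-10)<16),ears=(hsv[...,1]<80)&(hsv[...,2]>90)&(abs(z-zb-5)<9)).items():
            d=np.hypot(x-g[0],y-g[1]); m=m&(d<130)&((d>84) if nm=='ears' else True); P=W[m]
            if len(P)<10: print(n,nm,len(P)); continue
            A=np.c_[P[:,:2],np.ones(len(P))]; k=np.linalg.lstsq(A,P[:,2],rcond=None)[0]
            print(n,nm,len(P),'mean',P.mean(0).round(1),'slope',k[:2].round(3),cv2.minEnclosingCircle(P[:,:2].astype(np.float32)))
            if nm=='ears':
                for sgn in(1,-1):
                    Q=P[sgn*(P[:,1]-g[1])>0]
                    if len(Q): print('   ear',sgn,len(Q),Q.mean(0).round(1),[np.round(v,1) for v in cv2.minAreaRect(Q[:,:2].astype(np.float32))])
if __name__=='__main__': cov()
E
python3 cov.py; python3 -c "
from plan import *
plan([(600,-130,262,1.551,0,1,30),(650,-192.2,262,1.551,0,1,26),(668.5,-192.2,262,1.551,0,1,12)])"
```

```text
# (600, -130, 262, 1.551, 0, 1, 30) end tcp [ 600.1 -130.1  442. ]
# (650, -192.2, 262, 1.551, 0, 1, 26) end tcp [ 650.1 -192.3  442. ]
# (668.5, -192.2, 262, 1.551, 0, 1, 12) end tcp [ 668.5 -192.2  442. ]
[[[0,0,-0.018,-0.67,0.08,0,1],[0,0,-0.018,-0.67,0.07,0,1],[0,0,-0.019,-0.67,0.07,0,1],[0,0,-0.018,-0.68,0.05,0,1],[0,0,-0.019,-0.68,0.05,0,1]]]
[[[0,0,-0.018,-0.67,0.03,-0.01,1],[-0.001,0,-0.019,-0.68,0.03,0,1],[0,0,0,-0.51,0.43,0,1],[0,0,0,-0.51,0.42,0,1],[0,0,0,-0.51,0.43,0,1]]]
[[[0,0,0,0.01,0.23,0,1],[0,0,0,0,0.23,0,1]]]Traceback (most recent call last):
  File "cov.py", line 16, in <module>
    if __name__=='__main__': cov()
                             ~~~^^
  File "cov.py", line 3, in cov
    s=manip.read_state(); g=s['eef_pos']+R.from_euler('xyz',s['eef_rot']).apply([0,0,180]); print(s['clock'],'grasp',g.round(1),'rot',s['eef_rot'].round(4),'F',s['wrist_force'].round(1),s['finger_gap'].round(1))
                                                                                                                                                                                          ^^^^^^^^^^^^^^^^^^^^^
AttributeError: 'float' object has no attribute 'round'
```

step_arm --increments '[[[0,0,-0.018,-0.67,0.08,0,1],[0,0,-0.018,-0.67,0.07,0,1],[0,0,-0.019,-0.67,0.07,0,1],[0,0,-0.018,-0.68,0.05,0,1],[0,0,-0.019,-0.68,0.05,0,1]]]'

```text
clock: 36.3
eef_pos: [600.3, -76.6, 439.9]
eef_rot: [-3.138, -0.001, 1.523]
wrist_force: [-0.3, -0.6, -3.3]
finger_gap: 12.7
finger_force: 60.0
```

step_arm --increments '[[[0,0,-0.018,-0.67,0.03,0,1],[0,0,-0.019,-0.68,0.03,0,1],[0,0,0,-0.51,0.43,0,1],[0,0,0,-0.51,0.42,0,1],[0,0,0,-0.51,0.43,0,1]]]'

```text
clock: 36.8
eef_pos: [651.3, -192.7, 439.7]
eef_rot: [-3.138, -0.001, 1.552]
wrist_force: [0.1, 0.2, -3.0]
finger_gap: 12.4
finger_force: 60.0
```

step_arm --increments '[[[0,0,0,0,0.23,0,1],[0,0,0,0,0.23,0,1],[0,0,0,0,0,0,1],[0,0,0,0,0,0,1]]]'

```text
clock: 37.2
eef_pos: [669.0, -192.0, 440.3]
eef_rot: [-3.139, -0.001, 1.552]
wrist_force: [0.2, -0.7, -3.4]
finger_gap: 12.3
finger_force: 60.0
```

```bash
sed -i "s/s\['finger_gap'\].round(1)/round(s['finger_gap'],1)/" cov.py; python3 cov.py
```

```text
37.2 grasp [ 668.5 -191.9  260.3] rot [-3.1388e+00 -9.0000e-04  1.5523e+00] F [ 0.2 -0.7 -3.4] 12.3
top disc 530 mean [ 690.6 -137.8  222. ] slope [ 0.01  -0.005] ((668.2827758789062, -192.2814178466797), 81.13523864746094)
top ears 236 mean [670.5 -98.  216.6] slope [0.044 0.002] ((668.3671875, -194.223876953125), 116.67342376708984)
   ear 1 230 [670.3 -93.1 216.6] [array([670.7, -93.3]), array([29.5, 34.4]), np.float64(88.5)]
   ear -1 6 [ 676.7 -282.9  216.5] [array([ 669.1, -294.2]), array([45.3,  7.1]), np.float64(51.6)]
scene disc 1102 mean [ 654.7 -173.7  223.6] slope [ 0.018 -0.025] ((670.4329223632812, -188.29417419433594), 86.85282897949219)
scene ears 161 mean [ 667.5 -172.5  216.5] slope [-0.033  0.003] ((670.723388671875, -191.7715606689453), 119.36229705810547)
   ear 1 95 [668.9 -89.6 216.7] [array([669.6, -91.3]), array([40.8, 36.4]), np.float64(1.4)]
   ear -1 66 [ 665.4 -291.9  216.3] [array([ 666.2, -291.1]), array([35.6, 36.1]), np.float64(83.4)]
```

Both cameras put the ears within about 1 mm of the pegs. I lower in small steps, watching the force.

step_arm --increments '[[[0,0,0,0,0,0.25,1],[0,0,0,0,0,0.25,1],[0,0,0,0,0,0.12,1],[0,0,0,0,0,0.1,1],[0,0,0,0,0,0,1]]]'

```text
clock: 37.8
eef_pos: [669.0, -192.1, 412.5]
eef_rot: [-3.14, -0.0, 1.552]
wrist_force: [-0.3, -0.5, -2.7]
finger_gap: 12.5
finger_force: 60.0
```

step_arm --increments '[[[0,0,0,0,0,0.08,1],[0,0,0,0,0,0.08,1],[0,0,0,0,0,0,1]]]'

```text
clock: 38.1
eef_pos: [669.0, -192.1, 406.3]
eef_rot: [-3.14, -0.0, 1.552]
wrist_force: [-0.1, 0.6, -3.9]
finger_gap: 12.5
finger_force: 60.0
```

step_arm --increments '[[[0,0,0,0,0,0.08,1],[0,0,0,0,0,0.06,1],[0,0,0,0,0,0,1]]]'

```text
clock: 38.4
eef_pos: [669.0, -192.1, 400.7]
eef_rot: [-3.14, -0.0, 1.552]
wrist_force: [-0.2, -0.3, -3.6]
finger_gap: 12.7
finger_force: 60.0
```

step_arm --increments '[[[0,0,0,0,0,0.04,1],[0,0,0,0,0,0,1]]]'

```text
clock: 38.6
eef_pos: [669.0, -192.1, 400.1]
eef_rot: [3.141, 0.0, 1.552]
wrist_force: [-0.6, 1.0, -0.2]
finger_gap: 13.0
finger_force: 60.0
```

```bash
python3 cov.py
```

```text
38.6 grasp [ 669.  -192.1  220.1] rot [3.1415e+00 1.0000e-04 1.5524e+00] F [-0.6  1.  -0.2] 13.0
top disc 476 mean [ 690.8 -135.7  181.5] slope [0.019 0.007] ((668.6993408203125, -193.94984436035156), 82.80760192871094)
top ears 236 mean [670.4 -97.2 176.1] slope [0.021 0.   ] ((668.092041015625, -193.8213653564453), 117.16942596435547)
   ear 1 231 [670.8 -92.6 176.1] [array([670.9, -93. ]), array([30.6, 34.6]), np.float64(88.0)]
   ear -1 5 [ 653.5 -309.3  175.5] [array([ 653.9, -309.6]), array([1. , 7.1]), np.float64(83.6)]
scene disc 1084 mean [ 655.4 -174.   182.9] slope [ 0.017 -0.021] ((668.851806640625, -185.23538208007812), 86.0199966430664)
scene ears 160 mean [ 665.  -171.5  175.6] slope [0.038 0.003] ((669.26025390625, -191.41143798828125), 120.64623260498047)
   ear 1 96 [665.1 -90.9 175.7] [array([ 639.7, -100.2]), array([99.8, 45.2]), np.float64(18.0)]
   ear -1 64 [ 664.8 -292.5  175.3] [array([ 669.9, -292.4]), array([33.5, 44. ]), np.float64(82.8)]
```

Ear tops read 176, which is the rim height plus 6, and the weight is off the wrist. The cover is seated, so I release and back off.

step_arm --increments '[[[0,0,0,0,0,0,0.4],[0,0,0,0,0,0,0.4],[0,0,0,0,0,0,0.4],[0,0,0,0,0,-0.2,0.4],[0,0,0,0,0,-0.6,0.4]]]'

```text
clock: 39.2
eef_pos: [669.1, -192.1, 430.2]
eef_rot: [-3.137, -0.001, 1.552]
wrist_force: [-0.5, 0.2, 0.2]
finger_gap: 28.1
finger_force: 0.0
```

step_arm --increments '[[[0,0,0,0,0,-0.9,0.4],[0,0,0,0,0,-0.9,0.2],[0,0,0,0,-0.9,-0.3,0],[0,0,0,0,-0.9,0,0],[0,0,0,0,-0.9,0,0]]]'

```text
clock: 39.7
eef_pos: [559.6, -189.9, 516.5]
eef_rot: [3.141, 0.0, 1.552]
wrist_force: [0.6, -0.5, 0.6]
finger_gap: 46.8
finger_force: 0.0
```

step_arm --increments '[[[0,0,0,0,-0.9,0,0],[0,0,0,0,-0.9,0,0],[0,0,0,0,-0.9,0,0],[0,0,0,0,0,0,0],[0,0,0,0,0,0,0]]]'

```text
clock: 40.2
eef_pos: [452.7, -188.1, 517.0]
eef_rot: [3.14, 0.001, 1.552]
wrist_force: [-0.8, 0.0, -0.1]
finger_gap: 47.3
finger_force: 0.0
```

Run:
```python
from cast import *
s=manip.read_state(); print(s['clock'],s['eef_pos'],s['finger_gap'])
for n in('top','scene'):
    c,W=meas(n,n+'9.png',zlo=44,zhi=57,x0=300,x1=580,y0=290,y1=440,mn=40)
    x,y,z=W[...,0],W[...,1],W[...,2]; m=(z>172)&(z<180)&(np.hypot(x-668.5,y+192.2)>85)&(np.hypot(x-668.5,y+192.2)<118)
    for k in(1,-1):
        P=W[m&(k*(y+192)>60)]; print(n,'ear',k,len(P),P.mean(0).round(1))
t=cv2.imread('pics/top9.png')[110:370,110:510]; cv2.imwrite('pics/fin.png',cv2.resize(t,(800,520),interpolation=cv2.INTER_CUBIC))
```

```text
40.2 [ 452.72057028 -188.06865446  516.96213046] 47.2700072359507
103 [174. 243.] [541.6 359.3  51.7] [525. 343.  44.] [557. 378.  57.] ((540.9486083984375, 360.50323486328125), 17.861316680908203)
99 [172. 270.] [476.2 364.   50.9] [461. 347.  45.] [492. 381.  56.] ((477.36346435546875, 364.0299377441406), 17.528959274291992)
105 [169. 297.] [412.  368.7  51.5] [396. 351.  44.] [427. 384.  56.] ((413.06640625, 368.5093078613281), 17.22187614440918)
106 [167. 325.] [347.6 374.3  51.2] [332. 358.  44.] [363. 392.  57.] ((347.4506530761719, 374.3366394042969), 17.304166793823242)
top ear 1 203 [670.8 -92.  176.5]
top ear -1 212 [ 666.8 -293.   176.1]
87 [239. 329.] [539.5 363.4  50.6] [522. 346.  44.] [560. 381.  57.] ((541.882568359375, 363.2820129394531), 19.789648056030273)
99 [257. 342.] [473.8 369.1  50.7] [456. 351.  44.] [491. 386.  57.] ((473.48052978515625, 369.3557434082031), 18.33207130432129)
95 [275. 355.] [409.5 374.5  51. ] [393. 356.  44.] [428. 390.  57.] ((409.07171630859375, 372.2421569824219), 18.819231033325195)
102 [294. 368.] [345.2 379.3  50.7] [328. 361.  44.] [361. 396.  57.] ((345.314453125, 377.4903564453125), 19.75975799560547)
scene ear 1 72 [666.5 -94.4 175.9]
scene ear -1 46 [ 664.4 -291.1  176. ]
```

View pics/fin.png

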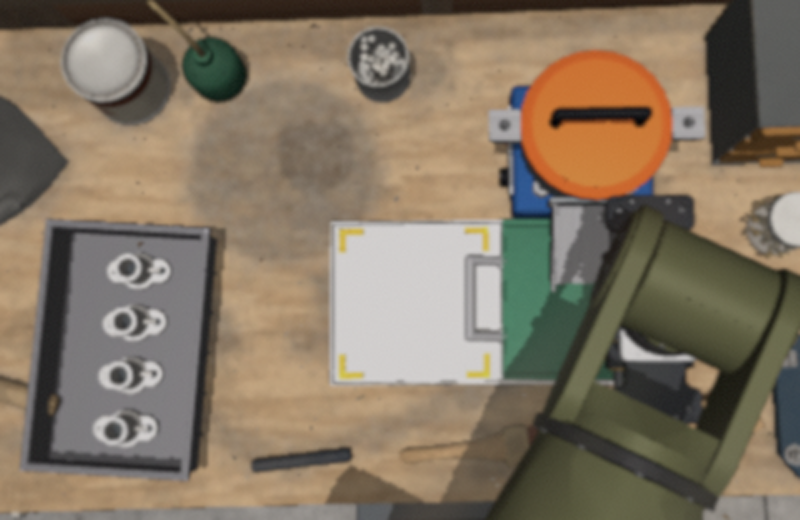

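View pics/scene9.png

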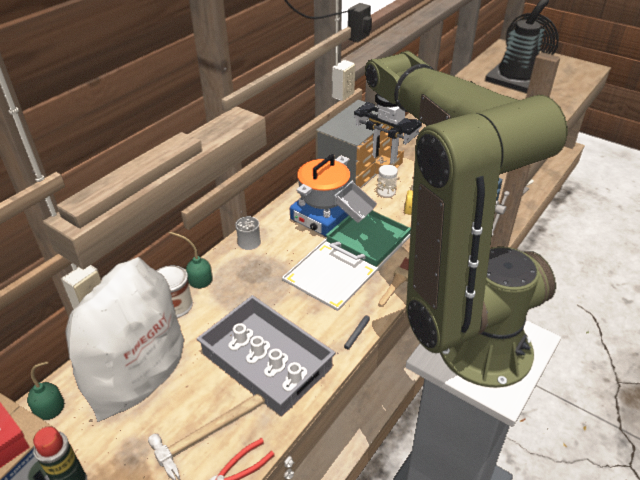

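Four castings stand in one layer in the tote, at (130,270) to (118,430). The tray is home and empty, and the cover is flat with both pegs through its ears, at (505,125) and (688,122).

```bash
python3 -c "
from cell import workorder
print(workorder.sign_off())"
```

```text
the job is handed in; nothing more can be done
None
```

The job is handed in at about 40 s: all four castings stand in one layer on the tote floor, the empty tray is back home under the chute, and the cover is seated flat on both pegs; sign-off returned no verdict.

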